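# Snap the folding mug stand open and hang up the mugs

### The arm

A 7-joint arm with a two-finger parallel gripper is mounted at the origin on the work surface. World frame = base frame: x ahead of the robot, y to its left, z up, the work surface at z = 0. Lengths are in m, angles in rad, forces in N, time in s.
With the tool pointing down it reaches from about 0.425 to 0.95 m from the base axis. Payload 4.7 kg.
Tool frame: the origin (TCP) lies midway between the tips of the shut fingers; the grasp point (between the pads) lies 19 mm behind it (ctrl.grasp_offset is the distance from the TCP to the grasp point, in m); z points along the fingers, y is the line along which they close (so a half turn about z gives the same grasp; the last joint's range is limited). The gripper opens to 87 mm and grips with 3 to 60 N. Pads are 19 mm wide; open, the fingers measure 117 mm over their backs; the gripper's body (75 mm by 190 mm) begins 51 mm behind the grasp point.
Start: joints at [1.314, 0.469, -0.049, 1.532, 0.024, 1.141, -0.082], TCP at [0.152, -0.658, 0.223] pointing down, gripper open.
Joint ranges: [-2.59, 2.59], [-0.33, 1.99], [-1.39, 1.29], [0.1, 2.45], [-1.04, 4.18], [0.21, 1.99], [-2.66, 2.66]. Speed limits (rad/s): [2.57, 2.57, 3.14, 3.14, 3.14, 3.14, 3.14].

### API

Orientations are given as a unit quaternion [x, y, z, w].
In Python, from rig import ctrl, vision gives the robot as it stands.
- The arm moves only by the tool jog_arm, never from a script. Its argument "targets" is a list of rows, each a list of 7 numbers: the opening, from 0 (shut) to 1 (fully open), then the shift along the tool's x, y, z in units of 25 mm (1.0 is 25 mm), then the turn, a rotation vector about the tool's x, y, z in units of 6 degrees (1.0 is 6 degrees). In form: [[hand, x, y, z, wx, wy, wz], ...]. A call has 1 to 12 rows; each row is the pose to reach, as a shift and turn from the pose commanded when the call began, along the tool's axes at that moment; what a row does not reach only later rows make up. A row lasts 1/12 s, in which the tool goes at most 41.7 mm and 7.16 degrees, less where a joint would pass 70% of its speed; a pose out of reach is approached as far as the arm can. A call with a gripper value outside its range is refused whole. The fingers move at their own pace and stop on an object; the grip force is fixed at half the most. Time passes only in rows, so rows that repeat a pose let the fingers close. It gives the time, the measured TCP pose, the force, the opening and the grip force at its end, in the units of the state.
- ctrl.observe(): the state, without advancing time (a new reading comes with each control period).
- vision.capture(name): name is "scene" or "top" or "wrist"; returns a dict with "pixels" (400x640x3 uint8, blue, green, red), "range_z" (400x640 float32, m along the optical axis (not along the pixel's ray), 0 where there is no reading), "fx", "fy", "cx", "cy" (pixels), "D" ([k1, k2, p1, p2, k3] as OpenCV has them; the pictures are not rectified), "R" (3x3) and "t" (3): a world point X has camera coordinates R X + t. Camera axes: x right, y down, z forward; pixel columns grow to the right and rows downward; lengths in m; the calibration is good to about 2 mm. A picture is of the moment at which its call begins.
- ctrl.close_job(): hands the job in; it is judged then, once.
The state is a dict: "clock": time; "joints": joint angles; "dq": joint speeds; "joint_efforts": joint torques, N m; "tcp_pos": TCP position; "tool_rot": TCP orientation; "ft_force": force on the tool from outside, world axes, zero at the start; "ft_torque": the same for the moment, N m; "finger_gap": finger opening in m; "grip_force": force on a finger pad.
Only numpy, scipy, OpenCV 4.12 (cv2) and the standard library are available. Lean on these libraries where they do the work, as an engineer would, in place of code of your own. Each camera call takes 0.05 s, during which the arm holds its last target. There are 200 camera calls.

### The job

Put the washed mugs away: lift the folded wire frame of the mug stand until it snaps fully open, then hang every mug from the placemat on it by its handle, one mug to a hook, and leave them hanging still with the stand open. Leave the tumbler, the candle tin and the sugar jar where they are.

Things in the scene. Friction and masses are not known exactly. Their poses are not given: they have to be found in the camera images.
- stand: folding mug stand, fixed on the table: white plastic drip tray, 225 mm (x) by 370 mm (y), 18 mm high, with a wire frame hinged on two brackets near its far side. Origin on the table under the middle of the hinge line, which runs along the stand's y 90 mm above the table; the tray reaches from x = -185 to +40 mm. A hung mug swings down to lie along the rail
- frame (a joint): angle of the wire frame, rad: 0 folded flat over the tray (as it starts), 1.745 fully open at its stop, leaning 10 degrees back. Two springs work over centre: below about 1.1 they pull it flat, above it they snap it open. Lifting it by the top rail takes about 8 N at first, less as it rises; once open, about 5 N at the rail towards the tray folds it again
- rail_mid (a point): middle of the frame's top rail, a 12 mm round steel bar along the stand's y, 340 mm long, 155 mm from the hinge line; nothing joins it within 45 mm of this point. Folded: 90 mm above the table, at the stand's x = -155 mm. Open: 243 mm above the table, at x = +27 mm. Its axes turn with the frame about y and equal the stand's when folded
- hook1 (a point): hook 1 of 4, counted from the stand's -y end, 105 mm apart about the middle: a straight 7 mm wire 70 mm long with an 11 mm round rubber tip, at right angles to the rail. This point is on its centre line 40 mm out from the rail. With the stand open it juts out to the stand's -x, rising 25 degrees from rail to tip; folded, it points down into the tray. Axes as for rail_mid
- hook2 (a point): hook 2 of 4, counted from the stand's -y end, 105 mm apart about the middle: a straight 7 mm wire 70 mm long with an 11 mm round rubber tip, at right angles to the rail. This point is on its centre line 40 mm out from the rail. With the stand open it juts out to the stand's -x, rising 25 degrees from rail to tip; folded, it points down into the tray. Axes as for rail_mid
- hook3 (a point): hook 3 of 4, counted from the stand's -y end, 105 mm apart about the middle: a straight 7 mm wire 70 mm long with an 11 mm round rubber tip, at right angles to the rail. This point is on its centre line 40 mm out from the rail. With the stand open it juts out to the stand's -x, rising 25 degrees from rail to tip; folded, it points down into the tray. Axes as for rail_mid
- hook4 (a point): hook 4 of 4, counted from the stand's -y end, 105 mm apart about the middle: a straight 7 mm wire 70 mm long with an 11 mm round rubber tip, at right angles to the rail. This point is on its centre line 40 mm out from the rail. With the stand open it juts out to the stand's -x, rising 25 degrees from rail to tip; folded, it points down into the tray. Axes as for rail_mid
- mug1_mid (a point): white ceramic mug, upright on the placemat at first: a plain cylinder 66 mm in outside diameter, 80 mm tall, walls 4 mm, about 0.2 kg. This point is on its axis half-way up (40 mm above the underside); z runs up to its mouth, y from the axis towards its one handle. All mugs are alike; one that is absent this time reads None
- mug2_mid (a point): white ceramic mug, upright on the placemat at first: a plain cylinder 66 mm in outside diameter, 80 mm tall, walls 4 mm, about 0.2 kg. This point is on its axis half-way up (40 mm above the underside); z runs up to its mouth, y from the axis towards its one handle. All mugs are alike; one that is absent this time reads None
- mug3_mid (a point): white ceramic mug, upright on the placemat at first: a plain cylinder 66 mm in outside diameter, 80 mm tall, walls 4 mm, about 0.2 kg. This point is on its axis half-way up (40 mm above the underside); z runs up to its mouth, y from the axis towards its one handle. All mugs are alike; one that is absent this time reads None
- mug4_mid (a point): white ceramic mug, upright on the placemat at first: a plain cylinder 66 mm in outside diameter, 80 mm tall, walls 4 mm, about 0.2 kg. This point is on its axis half-way up (40 mm above the underside); z runs up to its mouth, y from the axis towards its one handle. All mugs are alike; one that is absent this time reads None
- mug1_loop (a point): centre of the opening in this mug's handle, 44.5 mm from the mug's axis along its y and 35 mm above its underside; axes as the mug's. The opening is 23 mm across (y) and 25 mm high; a hook passes through it along the mug's x. The handle is a 9 mm round bar reaching 65 mm out from the axis; its level top bar has its centre line 28 mm below the rim
- mug2_loop (a point): centre of the opening in this mug's handle, 44.5 mm from the mug's axis along its y and 35 mm above its underside; axes as the mug's. The opening is 23 mm across (y) and 25 mm high; a hook passes through it along the mug's x. The handle is a 9 mm round bar reaching 65 mm out from the axis; its level top bar has its centre line 28 mm below the rim
- mug3_loop (a point): centre of the opening in this mug's handle, 44.5 mm from the mug's axis along its y and 35 mm above its underside; axes as the mug's. The opening is 23 mm across (y) and 25 mm high; a hook passes through it along the mug's x. The handle is a 9 mm round bar reaching 65 mm out from the axis; its level top bar has its centre line 28 mm below the rim
- mug4_loop (a point): centre of the opening in this mug's handle, 44.5 mm from the mug's axis along its y and 35 mm above its underside; axes as the mug's. The opening is 23 mm across (y) and 25 mm high; a hook passes through it along the mug's x. The handle is a 9 mm round bar reaching 65 mm out from the axis; its level top bar has its centre line 28 mm below the rim
- placemat: woven placemat, cream with two mustard stripes, 300 by 300 mm, 4 mm thick, fixed; origin under its centre. The mugs stand on it, two by two
- tumbler: bystander: amber glass tumbler, 68 mm across, 85 mm tall; origin under its centre
- candle: bystander: dark metal candle tin, 86 mm across, 70 mm tall; origin under its centre
- sugar: bystander: glass sugar jar with a lid, 72 mm across, 100 mm tall; origin under its centre
Things that resemble listed ones, but are neither listed nor needed, are in the scene too. Leave any turquoise look-alike of the part that bears mug1_mid alone. What is shaped like the part that bears mug4_mid but purple is not meant.

How it is judged:
By the outcome, as a careful person would: the job done as asked, in the order asked, and still so for the second after the job is handed in, with the robot touching nothing.
Of mug1, mug2, mug3, mug4 only 3 to 4 are there at a start; the rules pass over those that are not, and their reading is None.
At some moment in a run one of mug1, mug2, mug3, mug4 may be knocked a few centimetres aside while the robot is not near it.
It also fails if it takes over 210 s, if anything falls off the work surface, if the arm or the gripper's body presses on something with over 40 N, if the wrist force passes 120 N, or if a joint passes its speed limit or range.

## Working session

There is one attempt and no reset: what is moved stays moved. The work goes in short steps, Python scripts to look and compute and a tool call to move; the robot and the scene stay as the last step left them, time stands still between calls to the robot, and variables do not carry over. Pictures are saved under pics/ and viewed, at most 14 in all, crops included, and the job is handed in when it is done.

Besides the shell and the picture viewer there is one more tool, called as name(argument=value, ...) on one line, values as JSON. jog_arm: Moves the arm, as the interface text tells. Its arguments: {"type":"object","properties":{"targets":{"type":"array"}},"required":["targets"]}

```bash
ls; mkdir -p pics
cat > h.py <<'E'
import numpy as np, cv2
from scipy.spatial.transform import Rotation as Ro
from rig import ctrl, vision
def cap(n):
    c=vision.capture(n); c['K']=np.array([[c['fx'],0,c['cx']],[0,c['fy'],c['cy']],[0,0,1.]]); c['R']=np.array(c['R']);c['t']=np.array(c['t']); c['D']=np.array(c['D'],float); return c
def rays(c,uv):
    p=cv2.undistortPoints(np.array(uv,float).reshape(-1,1,2),c['K'],c['D']).reshape(-1,2)
    return np.c_[p,np.ones(len(p))]
def onplane(c,uv,z):
    d=rays(c,uv)@c['R']; o=-c['R'].T@c['t']
    return o+d*((z-o[2])/d[:,2])[:,None]
def cloud(c):
    v,u=np.mgrid[0:400,0:640]; d=rays(c,np.c_[u.ravel(),v.ravel()])
    z=c['range_z'].ravel()
    P=((d*z[:,None])-c['t'])@c['R']; P[z<=0]=np.nan
    return P.reshape(400,640,3)
def proj(c,X):
    return cv2.projectPoints(np.array(X,float).reshape(-1,3),cv2.Rodrigues(c['R'])[0],c['t'],c['K'],c['D'])[0].reshape(-1,2)
def delta(pos,R=None,s=None):
    """row (xyz units 25mm, rot units 6deg) from present pose to TCP pose"""
    s=s or ctrl.observe(); R0=Ro.from_quat(s['tool_rot'])
    x=R0.inv().apply(np.array(pos)-s['tcp_pos'])/0.025
    w=(R0.inv()*R).as_rotvec(degrees=True)/6 if R is not None else np.zeros(3)
    return np.round(np.r_[x,w],2)
E
python3 - <<'E'
from h import *
for n in('scene','top','wrist'):
    c=cap(n); cv2.imwrite(f'pics/{n}0.png',c['pixels']); print(n,-c['R'].T@c['t'],c['R'][2])
s=ctrl.observe(); print(s)
E
```

```text
pics
scene [ 1.20122414 -0.04434692  0.91742048] [-0.61060081  0.08483307 -0.78738174]
top [0.38082265 0.06298323 1.32168198] [ 0.13096471 -0.01422096 -0.99128503]
wrist [ 0.21688548 -0.64196831  0.38313304] [-0.23927056 -0.05335898 -0.96948565]
{'clock': 0.15, 'joints': array([ 1.31411183,  0.46923984, -0.04859974,  1.53341665,  0.0241027 ,
        1.14102044, -0.08231252]), 'dq': array([ 0.00036341, -0.0013583 , -0.00017902, -0.00318263, -0.00166649,
        0.00055795, -0.0004551 ]), 'joint_efforts': array([ 6.24680652e-04, -5.08423734e+01, -8.08549882e-02, -2.36421847e+01,
       -6.13488746e-02,  3.56572133e-02,  1.34627485e-04]), 'tcp_pos': array([ 0.1523422 , -0.65710705,  0.22175276]), 'tool_rot': array([ 9.93519959e-01,  1.13655309e-01, -1.09139549e-04, -7.41373906e-04]), 'ft_force': array([ 0.31096116, -1.14564955,  0.84199388]), 'ft_torque': array([ 0.00665335, -0.00981998, -0.06807514]), 'grip_force': 0.0, 'finger_gap': 0.08694601938348841}
```

View pics/top0.png

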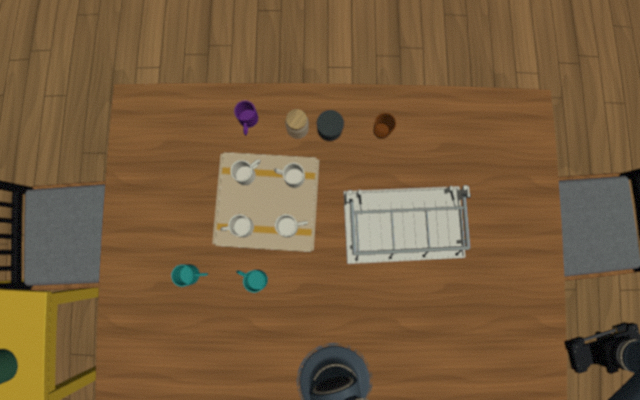

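View pics/scene0.png

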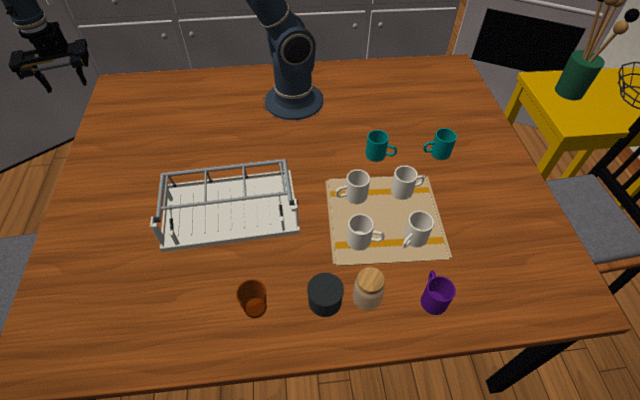

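The top view shows four white mugs on the placemat at (243,172), (293,175), (240,226) and (288,226). There are two turquoise mugs at (185,275) and (255,280) and a purple one at (246,113). The folded stand is around (407,225). The white mugs on the mat are the ones meant, because the turquoise and purple ones are excluded by colour.

```bash
cat >> h.py <<'E'
def mugs(c,P=None):
    P=cloud(c) if P is None else P
    im=c['pixels'].astype(int); out=[]
    hsv=cv2.cvtColor(c['pixels'],cv2.COLOR_BGR2HSV)
    m=((P[...,2]>.072)&(P[...,2]<.10)&(hsv[...,1]<60)).astype(np.uint8)
    return m,hsv,P
E
python3 - <<'E'
from h import *
for n in('top','scene'):
    c=cap(n); P=cloud(c); hsv=cv2.cvtColor(c['pixels'],cv2.COLOR_BGR2HSV)
    z=P[...,2]
    obj=((z>.02)&(z<.25)).astype(np.uint8)
    k,l,st,ce=cv2.connectedComponentsWithStats(obj)
    for i in range(1,k):
        if st[i,4]<60: continue
        q=P[l==i]; 
        if abs(q[:,1]).max()>.8 or q[:,0].max()>1.1: continue
        top=q[q[:,2]>np.percentile(q[:,2],97)-.008]
        (cx,cy),r=cv2.minEnclosingCircle(top[:,:2].astype(np.float32))
        h=np.median(hsv[l==i],0)
        print(n,ce[i].round(),st[i,4],'top c',round(cx,3),round(cy,3),'r',round(r,3),'z',np.percentile(q[:,2],97).round(3),'far pt',q[np.argmax(np.hypot(q[:,0]-cx,q[:,1]-cy))].round(3),h)
    # tray
    b=(z>.01)&(z<.028)&(hsv[...,1]<40)&(hsv[...,2]>110)&(P[...,1]<0)
    r=cv2.minAreaRect(P[b][:,:2].astype(np.float32)); print('tray',r,b.sum())
    b=(z>.082)&(z<.11)&(P[...,1]<-0.03)&(P[...,0]<.68)&(P[...,0]>.3)
    print('hi',b.sum(), cv2.minAreaRect(P[b][:,:2].astype(np.float32)))
E
```

```text
top [245. 114.] 374 top c 0.824 0.281 r 0.034 z 0.082 far pt [0.757 0.284 0.033] [141. 155.  81.]
top [297. 123.] 537 top c 0.79 0.119 r 0.032 z 0.104 far pt [0.754 0.11  0.026] [ 19. 107. 137.]
top [330. 124.] 665 top c 0.788 0.016 r 0.044 z 0.074 far pt [0.75  0.037 0.075] [77. 27. 58.]
top [384. 124.] 343 top c 0.786 -0.152 r 0.035 z 0.087 far pt [ 0.751 -0.157  0.088] [ 13. 191.  78.]
top [244. 171.] 348 top c 0.633 0.284 r 0.034 z 0.087 far pt [0.672 0.233 0.041] [ 25.  28. 148.]
top [291. 174.] 284 top c 0.625 0.127 r 0.033 z 0.086 far pt [0.644 0.187 0.054] [ 25.  29. 146.]
top [411. 226.] 1954 top c 0.494 -0.218 r 0.201 z 0.101 far pt [ 0.395 -0.403  0.022] [ 42.  15. 132.]
top [238. 226.] 262 top c 0.47 0.285 r 0.033 z 0.086 far pt [0.458 0.348 0.051] [ 26.   27.  152.5]
top [288. 225.] 205 top c 0.469 0.147 r 0.033 z 0.087 far pt [0.481 0.084 0.054] [ 26.  28. 159.]
top [185. 275.] 355 top c 0.321 0.452 r 0.033 z 0.082 far pt [0.322 0.386 0.039] [ 87. 179.  94.]
top [252. 280.] 246 top c 0.305 0.239 r 0.034 z 0.082 far pt [0.333 0.297 0.048] [ 87. 158.  99.]
top [332. 373.]
[... 1159 characters left out ...]
.126 r 0.034 z 0.084 far pt [0.645 0.191 0.047] [ 18.  34. 124.]
scene [369. 287.] 1022 top c 0.792 0.12 r 0.032 z 0.102 far pt [0.822 0.101 0.046] [ 16. 137. 144.]
scene [438. 292.] 838 top c 0.824 0.282 r 0.034 z 0.081 far pt [0.759 0.285 0.047] [140. 187.  79.]
scene [325. 293.] 1187 top c 0.79 0.016 r 0.043 z 0.073 far pt [0.829 0.033 0.068] [81. 20. 51.]
scene [252. 296.] 770 top c 0.787 -0.151 r 0.035 z 0.087 far pt [ 0.759 -0.171  0.083] [ 12.  230.   73.5]
tray ((-0.13032740354537964, -0.3965686559677124), (1.5771270990371704, 0.4070022404193878), 16.24821662902832) 544
hi 1798 ((0.48871782422065735, -0.2197948694229126), (0.19314469397068024, 0.3726022243499756), 2.8539414405822754)
```

```bash
cat >> h.py <<'E'
YAW=np.radians(2.75); O=np.array([.5524,-.2165,0])
def S(x,y,z): # stand->world
    return O+np.array([x*np.cos(YAW)-y*np.sin(YAW),x*np.sin(YAW)+y*np.cos(YAW),z])
def down(yawy,tilt=0):
    """tool down, tool y at heading yawy (rad); then tilt about tool y (rad)"""
    y=np.array([np.cos(yawy),np.sin(yawy),0]); z=np.array([0,0,-1.]); x=np.cross(y,z)
    return Ro.from_matrix(np.c_[x,y,z])*Ro.from_rotvec([0,tilt,0])
E
python3 - <<'E'
from h import *
for n in('top','scene'):
    c=cap(n); P=cloud(c).reshape(-1,3); q=(P-O)[:,:2]; 
    a=q@[np.cos(YAW),np.sin(YAW)]; b=q@[-np.sin(YAW),np.cos(YAW)]
    m=(a>-.175)&(a<-.135)&(abs(b)<.15)&(P[:,2]>.088)&(P[:,2]<.11)
    print(n,m.sum(),a[m].mean(),P[m,2].max(),np.polyfit(b[m],a[m],1))
    m=(P[:,2]>.085)&(P[:,2]<.11)&(abs(a)<.2)&(abs(b)<.21); print(b[m].min(),b[m].max())
p=S(-.155,0,.15);print(p,delta(p,down(YAW)))
E
```

```text
top 436 -0.15446308356871818 0.10163406916364531 [ 0.00434497 -0.15446818]
-0.18890733988523 0.1899102697590134
scene 434 -0.15056131220308108 0.10002157855030183 [-0.00243997 -0.15056678]
-0.18605965539621955 0.1898386516946974
[ 0.3975785  -0.22393661  0.15      ] [ 13.47 -14.68   2.9   -0.    -0.   -13.28]
```

jog_arm(targets=[[0.5, 13.47, -14.68, 2.9, 0, 0, -13.28], [0.5, 13.47, -14.68, 2.9, 0, 0, -13.28], [0.5, 13.47, -14.68, 2.9, 0, 0, -13.28], [0.5, 13.47, -14.68, 2.9, 0, 0, -13.28], [0.5, 13.47, -14.68, 2.9, 0, 0, -13.28], [0.5, 13.47, -14.68, 2.9, 0, 0, -13.28], [0.5, 13.47, -14.68, 2.9, 0, 0, -13.28], [0.5, 13.47, -14.68, 2.9, 0, 0, -13.28], [0.5, 13.47, -14.68, 2.9, 0, 0, -13.28], [0.5, 13.47, -14.68, 2.9, 0, 0, -13.28], [0.5, 13.47, -14.68, 2.9, 0, 0, -13.28], [0.5, 13.47, -14.68, 2.9, 0, 0, -13.28]])

```text
clock: 1.35
tcp_pos: [0.3967, -0.2253, 0.1507]
tool_rot: [0.689, 0.725, -0.0, 0.001]
ft_force: [1.3, 0.1, -0.2]
finger_gap: 0.0437
grip_force: 0.0
```

Run:
```python
from h import *
s=ctrl.observe(); print(s['joints'],s['tcp_pos'],delta(S(-.154,0,.071),down(YAW)), delta(S(-.155,0,.15),down(YAW)))
```

```text
[ 0.89349366  0.24336019 -0.53790645  2.08867524  0.16595208  0.84860768
  0.31016013] [ 0.3966596  -0.22527958  0.15069224] [0.05 0.08 3.19 0.01 0.01 0.03] [0.05 0.04 0.03 0.01 0.01 0.03]
```

jog_arm(targets=[[0.5, 0.05, 0.08, 1, 0, 0, 0], [0.5, 0.05, 0.08, 2, 0, 0, 0], [0.5, 0.05, 0.08, 3.15, 0, 0, 0], [0.5, 0.05, 0.08, 3.15, 0, 0, 0], [0.5, 0.05, 0.08, 3.15, 0, 0, 0], [0, 0.05, 0.08, 3.15, 0, 0, 0], [0, 0.05, 0.08, 3.15, 0, 0, 0], [0, 0.05, 0.08, 3.15, 0, 0, 0], [0, 0.05, 0.08, 3.15, 0, 0, 0], [0, 0.05, 0.08, 3.15, 0, 0, 0]])

```text
clock: 2.18
tcp_pos: [0.3983, -0.2259, 0.0726]
tool_rot: [0.69, 0.724, 0.0, 0.001]
ft_force: [0.6, 0.1, 0.3]
finger_gap: 0.0181
grip_force: 0.0
```

Run:
```python
from h import *
s=ctrl.observe(); print(s['tcp_pos'],s['finger_gap'],s['grip_force'],s['ft_force'])
p0=s['tcp_pos']
for f in np.arange(.15,1.76,.15):
    d=np.array([.155*(1-np.cos(f)),0,.155*np.sin(f)]); w=p0+S(*d)-O
    print(f.round(2),delta(w))
```

```text
[ 0.39833751 -0.22594887  0.07258171] 0.01809133080086535 0.0 [0.56171464 0.10902226 0.33061372]
0.15 [-0.    0.07 -0.93  0.    0.    0.  ]
0.3 [-0.    0.28 -1.83  0.    0.    0.  ]
0.45 [-0.    0.62 -2.7   0.    0.    0.  ]
0.6 [-0.    1.09 -3.5   0.    0.    0.  ]
0.75 [-0.    1.67 -4.22  0.    0.    0.  ]
0.9 [-0.    2.35 -4.85  0.    0.    0.  ]
1.05 [-0.    3.12 -5.37  0.    0.    0.  ]
1.2 [-0.    3.96 -5.77  0.    0.    0.  ]
1.35 [-0.    4.85 -6.04  0.    0.    0.  ]
1.5 [-0.    5.77 -6.18  0.    0.    0.  ]
1.65 [-0.    6.7  -6.17  0.    0.    0.  ]
```

jog_arm(targets=[[0, 0, 0, 0, 0, 0, 0], [0, 0, 0, 0, 0, 0, 0], [0, 0, 0, 0, 0, 0, 0], [0, 0, 0, 0, 0, 0, 0], [0, 0, 0.02, -0.45, 0, 0, 0], [0, 0, 0.07, -0.93, 0, 0, 0], [0, 0, 0.16, -1.4, 0, 0, 0], [0, 0, 0.28, -1.83, 0, 0, 0], [0, 0, 0.44, -2.27, 0, 0, 0], [0, 0, 0.62, -2.7, 0, 0, 0]])

```text
clock: 3.02
tcp_pos: [0.4121, -0.225, 0.1381]
tool_rot: [0.69, 0.724, -0.001, -0.001]
ft_force: [2.9, -2.1, -9.4]
finger_gap: 0.0109
grip_force: 30.0
```

Run:
```python
from h import *
s=ctrl.observe(); p=s['tcp_pos']+[0,0,.019]; print(p-S(-.155*np.cos(.45),0,.09+.155*np.sin(.45)),s['finger_gap'],s['grip_force'],s['ft_force'])
for f in np.arange(.55,1.76,.1):
    w=S(-.155*np.cos(f),-.001,.09+.155*np.sin(f)-.019)
    print(f.round(2),delta(w))
```

```text
[-0.00093244 -0.00184657 -0.00029763] 0.010897363956357896 29.994755387306213 [ 2.89291938 -2.11321313 -9.43324258]
0.55 [ 0.03  0.34 -0.56  0.    0.    0.  ]
0.65 [ 0.03  0.69 -1.07  0.    0.    0.  ]
0.75 [ 0.03  1.08 -1.54  0.    0.    0.  ]
0.85 [ 0.03  1.53 -1.98  0.    0.    0.  ]
0.95 [ 0.04  2.01 -2.36  0.    0.    0.  ]
1.05 [ 0.04  2.53 -2.7   0.    0.    0.  ]
1.15 [ 0.04  3.08 -2.98  0.    0.    0.  ]
1.25 [ 0.04  3.66 -3.21  0.    0.    0.  ]
1.35 [ 0.04  4.26 -3.38  0.    0.    0.  ]
1.45 [ 0.04  4.87 -3.48  0.    0.    0.  ]
1.55 [ 0.04  5.49 -3.53  0.    0.    0.  ]
1.65 [ 0.04  6.11 -3.51  0.    0.    0.  ]
1.75 [ 0.04  6.72 -3.43  0.    0.    0.  ]
```

jog_arm(targets=[[0, 0, 0.34, -0.56, 0, 0, 0], [0, 0, 0.69, -1.07, 0, 0, 0], [0, 0, 1.08, -1.54, 0, 0, 0], [0, 0, 1.53, -1.98, 0, 0, 0], [0, 0, 2.01, -2.36, 0, 0, 0], [0, 0, 2.53, -2.7, 0, 0, 0], [0, 0, 3.08, -2.98, 0, 0, 0], [0, 0, 3.66, -3.21, 0, 0, 0], [0, 0, 4.26, -3.38, 0, 0, 0], [0, 0, 4.87, -3.48, 0, 0, 0], [0, 0, 5.49, -3.53, 0, 0, 0], [0, 0, 6.11, -3.51, 0, 0, 0]])

```text
clock: 4.02
tcp_pos: [0.5672, -0.2174, 0.2271]
tool_rot: [0.69, 0.724, 0.0, 0.001]
ft_force: [2.5, -1.1, -4.4]
finger_gap: 0.0113
grip_force: 30.0
```

Run:
```python
from h import *
s=ctrl.observe(); print(s['finger_gap'],s['grip_force'],s['ft_force'],s['joints'])
w=S(.027,-.001,.243-.019)
print(delta(w))
```

```text
0.011261614056905511 30.003056824207306 [ 2.50633843 -1.1020579  -4.40210096] [ 0.70075996  0.40712991 -0.54124713  1.67363372  0.22836965  1.12302575
  0.14427864]
[0.03 0.49 0.12 0.   0.   0.  ]
```

Finish the arc, release, and rise.

jog_arm(targets=[[0, 0, 0.25, 0.05, 0, 0, 0], [0, 0, 0.5, 0.12, 0, 0, 0], [0, 0, 0.55, 0.12, 0, 0, 0], [0.4, 0, 0.55, 0.12, 0, 0, 0], [0.4, 0, 0.55, 0.12, 0, 0, 0], [0.4, 0, 0.55, 0.12, 0, 0, 0], [0.4, 0, 0.55, 0.12, 0, 0, 0], [0.4, 0, 0.55, -1, 0, 0, 0], [0.4, 0, 0.55, -2.5, 0, 0, 0], [0.5, 0, 0.55, -4, 0, 0, 0], [0.6, 0, 0.55, -5, 0, 0, 0], [1, 0, 0.55, -5, 0, 0, 0]])

```text
clock: 5.02
tcp_pos: [0.5821, -0.2169, 0.3585]
tool_rot: [0.69, 0.724, 0.002, 0.005]
ft_force: [1.2, 1.2, -0.5]
finger_gap: 0.0474
grip_force: 0.0
```

```bash
cat >> h.py <<'E'
def find(n='top'):
    c=cap(n); P=cloud(c); hsv=cv2.cvtColor(c['pixels'],cv2.COLOR_BGR2HSV); z=P[...,2]
    obj=((z>.02)&(z<.095)&(hsv[...,1]<80)&(P[...,1]>.0)&(P[...,0]>.35)&(P[...,0]<.75)).astype(np.uint8)
    k,l,st,ce=cv2.connectedComponentsWithStats(obj); out=[]
    for i in range(1,k):
        if st[i,4]<120: continue
        q=P[l==i]; t=q[q[:,2]>.074]
        if len(t)<20: continue
        (x,y),r=cv2.minEnclosingCircle(t[:,:2].astype(np.float32))
        d=q[:,:2]-[x,y]; rr=np.hypot(*d.T); h=d[(rr>.040)&(rr<.07)&(q[:,2]>.03)].mean(0) if ((rr>.04)&(rr<.07)).any() else [0,0]
        out.append((x,y,r,np.degrees(np.arctan2(h[1],h[0])),ce[i]))
    return out
E
python3 - <<'E'
from h import *
for n in('top','scene'):
    for m in find(n): print(n,np.round(m[:4],4),m[4].round())
s=ctrl.observe(); print(s['tcp_pos'],s['ft_force'])
for n in('top','scene'):
    c=cap(n); P=cloud(c)
    q=P-O; a=q[...,:2]@[np.cos(YAW),np.sin(YAW)]; b=q[...,:2]@[-np.sin(YAW),np.cos(YAW)]; z=P[...,2]
    m=(z>.236)&(z<.262)&(a>.005)&(a<.06)&(abs(b)<.17); print(n,'rail',m.sum(),np.median(a[m]),np.percentile(z[m],[50,95]))
    for i,y0 in enumerate((-.1575,-.0525,.0525,.1575)):
        h=(abs(b-y0)<.03)&(a<.012)&(a>-.06)&(z>.24)&(z<.30)
        if h.sum()>3: print(i+1,h.sum(),'b',np.median(b[h]),'tip a',a[h].min(),'tip z',z[h][np.argsort(a[h])[:4]], 'px',np.argwhere(h).mean(0).round())
    cv2.imwrite(f'pics/{n}1.png',c['pixels'])
E
```

```text
top [ 6.32900e-01  2.83700e-01  3.35000e-02 -5.17103e+01] [244. 171.]
top [6.25300e-01 1.26900e-01 3.33000e-02 7.47564e+01] [292. 174.]
top [4.704000e-01 2.853000e-01 3.370000e-02 1.003592e+02] [238. 226.]
top [ 4.69100e-01  1.47100e-01  3.31000e-02 -8.03502e+01] [288. 225.]
scene [4.70900e-01 2.85600e-01 3.46000e-02 9.72566e+01] [405. 181.]
scene [ 4.73300e-01  1.47200e-01  3.42000e-02 -7.83313e+01] [355. 186.]
scene [ 6.35200e-01  2.83900e-01  3.40000e-02 -4.88062e+01] [418. 228.]
scene [6.28700e-01 1.26600e-01 3.41000e-02 7.24643e+01] [361. 231.]
[ 0.57974411 -0.2168443   0.35274241] [-1.66768133  0.39947225 -0.54532143]
top rail 356 0.02390346608120564 [0.24699191 0.25153191]
3 60 b 0.05566278591021871 tip a -0.04223216499046959 tip z [0.27786481 0.27536731 0.27553738 0.27137073] px [196. 402.]
4 58 b 0.15869793812532665 tip a -0.04272768817203393 tip z [0.2746489  0.27497619 0.27344737 0.27578228] px [198. 362.]
scene rail 945 0.03140575840461317 [0.24671419 0.25228842]
1 88 b -0.15391069644062688 tip a -0.0383091981155018 tip z [0.27571635 0.27624459 0.27403097 0.2777362 ] px [167. 140.]
2 81 b -0.04971561443851122 tip a -0.03632632088213504 tip z [0.27612115 0.27662899 0.27349874 0.27133202] px [162. 188.]
3 77 b 0.055974863297372106 tip a -0.03864443934997828 tip z [0.27373688 0.27539329 0.27671772 0.27281367] px [156. 235.]
4 75 b 0.15831356210644199 tip a -0.0376868686884269 tip z [0.27524506 0.27636462 0.27705783 0.27539089] px [152. 280.]
```

```bash
cat >> h.py <<'E'
HY=np.array([-.1575,-.0525,.0525,.1575])+.002
def place(hook,sgn,tilt,dist,dz=0):
    """sgn=-1 handle to -y (handle=-tool x), dist: horizontal from rail centre"""
    R=down(YAW,np.radians(tilt)*sgn); M=R.as_matrix()
    loop=S(.027-dist,HY[hook-1],.243+dist*np.tan(np.radians(25))+dz)
    return loop-sgn*M[:,0]*.0445-M[:,2]*.019,R
E
python3 - <<'E'
from h import *
R=down(np.radians(10.7))
print(delta([.471,.1472,.20],R),delta([.471,.1472,.058],R))
for d in(.11,.095,.047): print(place(3,-1,20,d)[0])
E
```

```text
[ 1.475e+01 -3.600e+00  6.040e+00 -3.000e-02 -1.000e-02 -1.330e+00] [ 1.474e+01 -3.580e+00  1.172e+01 -3.000e-02 -1.000e-02 -1.330e+00]
[ 0.46456273 -0.11778588  0.29692811]
[ 0.47954545 -0.11706621  0.28993349]
[ 0.52749018 -0.11476326  0.26755072]
```

View pics/scene1.png

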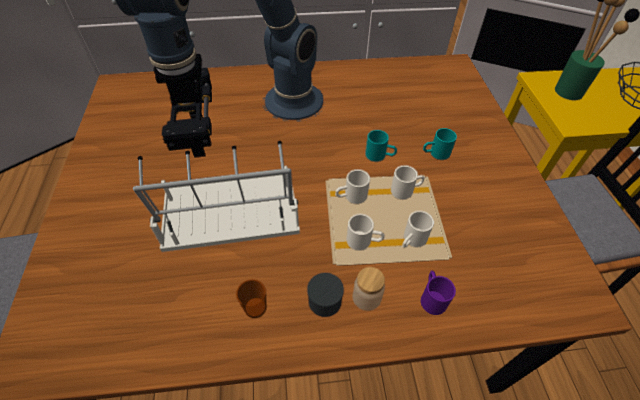

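The stand is open, with hooks at about (140,170), (188,162), (236,156) and (281,150). Candidate mugs in this view:
- White: (358,186), (405,181), (361,231), (418,228)
- Turquoise: (378,144), (442,142)
- Purple: (438,292)

The four white ones on the mat fit. I'll confirm that in an enlarged crop while moving above the first one, at (358,186).

Run:
```python
import cv2
a=cv2.imread('pics/scene1.png')[120:320,310:480]; cv2.imwrite('pics/crop1.png',cv2.resize(a,None,fx=3,fy=3,interpolation=cv2.INTER_CUBIC)[:600])
```

```text
(no output)
```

View pics/crop1.png

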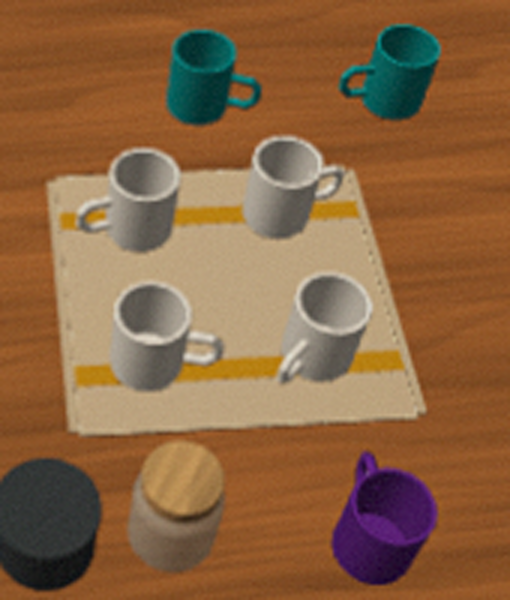

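jog_arm(targets=[[1, 14.75, -3.6, 6.04, 0, 0, -1.33], [1, 14.75, -3.6, 6.04, 0, 0, -1.33], [1, 14.75, -3.6, 6.04, 0, 0, -1.33], [1, 14.75, -3.6, 6.04, 0, 0, -1.33], [1, 14.75, -3.6, 6.04, 0, 0, -1.33], [1, 14.75, -3.6, 6.04, 0, 0, -1.33], [1, 14.75, -3.6, 6.04, 0, 0, -1.33], [1, 14.75, -3.6, 6.04, 0, 0, -1.33], [1, 14.75, -3.6, 6.04, 0, 0, -1.33], [1, 14.75, -3.6, 6.04, 0, 0, -1.33], [1, 14.75, -3.6, 6.04, 0, 0, -1.33], [1, 14.75, -3.6, 6.04, 0, 0, -1.33]])

```text
clock: 6.22
tcp_pos: [0.4701, 0.1483, 0.1992]
tool_rot: [0.636, 0.772, -0.002, -0.001]
ft_force: [0.6, -1.1, 0.4]
finger_gap: 0.0871
grip_force: 0.0
```

Run:
```python
from h import *
for n in ('top','scene'):
  for m in find(n): print(np.round(m[:4],4))
R=down(np.radians(10.7))
s=ctrl.observe();print(s['tcp_pos'],s['joints'],delta([.471,.1472,.058],R,s))
```

```text
[ 6.32800e-01  2.84300e-01  3.33000e-02 -5.19327e+01]
[6.25100e-01 1.26000e-01 3.33000e-02 7.45755e+01]
[4.70000e-01 2.85200e-01 3.33000e-02 9.99118e+01]
[4.71700e-01 2.87000e-01 3.56000e-02 9.89515e+01]
[ 4.72400e-01  1.46700e-01  3.44000e-02 -7.77179e+01]
[ 6.36100e-01  2.85400e-01  3.44000e-02 -5.05597e+01]
[6.28100e-01 1.26900e-01 3.40000e-02 7.18728e+01]
[0.47222588 0.14591476 0.20026849] [ 0.25108051  0.28151975 -0.75261011  1.94525767  0.22764671  1.00199633
 -0.4201862 ] [ 0.06 -0.03  5.69 -0.02  0.01 -0.01]
```

The crop confirms four white mugs on the mat, with the turquoise and purple look-alikes off it. Next I'll descend on the first mug, grip it and lift.

jog_arm(targets=[[1, 0.05, 0, 1.5, 0, 0, 0], [1, 0.05, 0, 3, 0, 0, 0], [1, 0.05, 0, 4.5, 0, 0, 0], [1, 0.05, 0, 5.67, 0, 0, 0], [1, 0.05, 0, 5.67, 0, 0, 0], [0, 0.05, 0, 5.67, 0, 0, 0], [0, 0.05, 0, 5.67, 0, 0, 0], [0, 0.05, 0, 5.67, 0, 0, 0], [0, 0.05, 0, 5.67, 0, 0, 0], [0, 0.05, 0, 5.67, 0, 0, 0], [0, 0.05, 0, 5.67, 0, 0, 0]])

```text
clock: 7.23
tcp_pos: [0.473, 0.1485, 0.0609]
tool_rot: [0.638, 0.77, 0.001, 0.001]
ft_force: [-1.7, -1.3, 8.1]
finger_gap: 0.0641
grip_force: 30.0
```

Run:
```python
from h import *
print(delta(np.array([.471,.1472,.30]),None))
```

```text
[-0.04 -0.06 -9.56  0.    0.    0.  ]
```

jog_arm(targets=[[0, 0, 0, -1, 0, 0, 0], [0, 0, 0, -2, 0, 0, 0], [0, 0, 0, -3.5, 0, 0, 0], [0, 0, 0, -5, 0, 0, 0], [0, 0, 0, -6.5, 0, 0, 0], [0, 0, 0, -8, 0, 0, 0], [0, 0, 0, -10, 0, 0, 0], [0, 0, 0, -10, 0, 0, 0], [0, 0, 0, -10, 0, 0, 0]])

```text
clock: 7.98
tcp_pos: [0.4735, 0.1494, 0.3129]
tool_rot: [0.638, 0.77, 0.003, 0.003]
ft_force: [0.4, -0.2, -1.2]
finger_gap: 0.064
grip_force: 30.0
```

Run:
```python
from h import *
s=ctrl.observe();print(s['tcp_pos'],s['finger_gap'],s['ft_force'])
p,R=place(3,-1,20,.115); print(p,delta(p,R))
# held mug from scene cloud
for n in ('top','scene'):
    c=cap(n);P=cloud(c); d=P[...,:2]-s['tcp_pos'][:2]; r=np.hypot(d[...,0],d[...,1]); z=P[...,2]
    hsv=cv2.cvtColor(c['pixels'],cv2.COLOR_BGR2HSV)
    m=(r<.075)&(z>.22)&(z<.34)&(hsv[...,2]>70)&(hsv[...,1]<90); q=P[m]; 
    print(n,m.sum(),np.percentile(q,[2,98],axis=0))
```

```text
[0.47350883 0.14941396 0.31294606] 0.06402064365342112 [ 0.44531709 -0.24636738 -1.16300344]
[ 0.45956848 -0.11802577  0.29925964] [-10.41  -2.54   0.53   0.31  -3.33   1.3 ]
top 32 [[0.47710825 0.08527721 0.27460941]
 [0.4857437  0.1005655  0.31558547]]
scene 783 [[0.44270783 0.08785352 0.25898946]
 [0.50550198 0.1745738  0.33271179]]
```

jog_arm(targets=[[0, -5, -2.5, -0.8, 0, 0, 0.6], [0, -5, -2.5, -0.8, 0, 0, 0.6], [0, -5, -2.5, -0.8, 0, 0, 1.3], [0, -10.4, -2.54, -0.5, 0, 0, 1.3], [0, -10.4, -2.54, -0.5, 0, 0, 1.3], [0, -10.4, -2.54, -0.5, 0, 0, 1.3], [0, -10.4, -2.54, 0, 0.3, -2, 1.3], [0, -10.4, -2.54, 0.53, 0.31, -3.33, 1.3], [0, -10.4, -2.54, 0.53, 0.31, -3.33, 1.3], [0, -10.4, -2.54, 0.53, 0.31, -3.33, 1.3], [0, -10.4, -2.54, 0.53, 0.31, -3.33, 1.3], [0, -10.4, -2.54, 0.53, 0.31, -3.33, 1.3]])

```text
clock: 9.08
tcp_pos: [0.4575, -0.1194, 0.295]
tool_rot: [0.679, 0.713, -0.123, 0.122]
ft_force: [0.5, -0.2, -1.9]
finger_gap: 0.064
grip_force: 30.0
```

Run:
```python
from h import *
s=ctrl.observe();print(s['tcp_pos'],s['joints'],s['finger_gap'])
for d in(.115,.1,.085,.07,.058,.047): print(d,delta(*place(3,-1,20,d),s))
c=cap('scene'); cv2.imwrite('pics/s2.png',cv2.resize(c['pixels'][90:250,120:360],None,fx=3.3,fy=3.3))
c=cap('top'); a=c['pixels'][150:280,320:480]
cv2.imwrite('pics/t2.png',cv2.resize(a,None,fx=4,fy=4))
```

```text
[ 0.45748489 -0.11941692  0.29504128] [ 0.5102176   0.09769098 -0.61201124  1.92857509  0.43500031  1.19729461
 -0.22525449] 0.0640395297254451
0.115 [-0.01  0.08 -0.18 -0.09 -0.01  0.03]
0.1 [ 0.08  0.69  0.08 -0.09 -0.01  0.03]
0.085 [ 0.18  1.29  0.34 -0.09 -0.01  0.03]
0.07 [ 0.27  1.89  0.59 -0.09 -0.01  0.03]
0.058 [ 0.35  2.38  0.8  -0.09 -0.01  0.03]
0.047 [ 0.42  2.82  0.99 -0.09 -0.01  0.03]
```

View pics/s2.png

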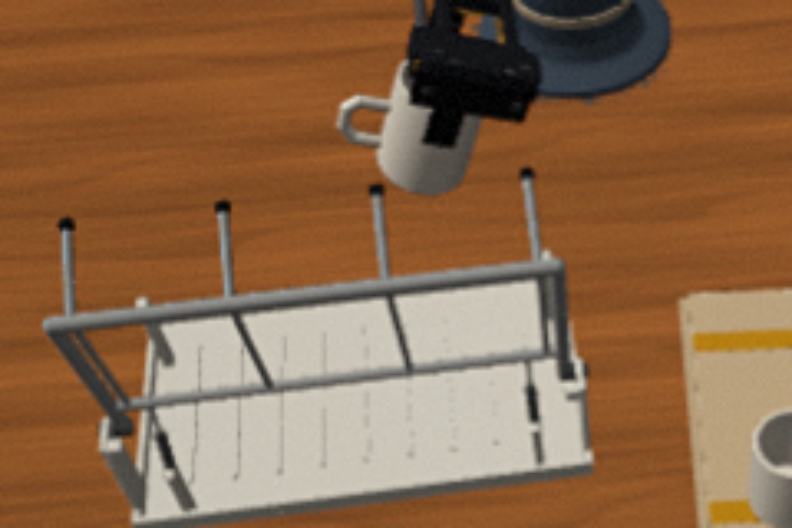

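The image shows the handle opening at crop (362,120), lined up with hook 3's tip at (376,188). One quick check of the loop position by depth.

```bash
cat >> h.py <<'E'
def loopcheck(hook,sgn,tilt,dist,dz=0,n='scene',c=None):
    """measured centre of handle points beyond mug wall, in expected loop frame (mm): along mug y, mug z, mug x"""
    c=c or cap(n); P=cloud(c).reshape(-1,3)
    p,R=place(hook,sgn,tilt,dist,dz); s=ctrl.observe(); p=s['tcp_pos']; M=Ro.from_quat(s['tool_rot']).as_matrix()
    q=(P-p)@M; y=q[:,0]*sgn; z=-q[:,2]+.054; x=q[:,1]
    hsv=cv2.cvtColor(c['pixels'],cv2.COLOR_BGR2HSV).reshape(-1,3)
    m=(y>.040)&(y<.075)&(abs(x)<.02)&(z>.0)&(z<.07)
    print(n,m.sum(),'y max',np.percentile(y[m],98).round(4),'(65) z range',np.percentile(z[m],[3,97]).round(4),'(18,52) x',np.median(x[m]).round(4))
    m=(abs(y)<.03)&(abs(x)<.034)&(z>-.02)&(z<.1); 
    if m.sum()>5: print('body z',np.percentile(z[m],[2,98]).round(4),m.sum())
E
python3 - <<'E'
from h import *
loopcheck(3,-1,20,.115); loopcheck(3,-1,20,.115,n='top')
c=cap('scene'); s=ctrl.observe()
# ray check: where loop opening & hook tip fall
L=S(.027-.115,HY[2],.243+.115*np.tan(np.radians(25))); T=S(.027-.0634,HY[2],.2726)
print(proj(c,[L,T]))
E
```

```text
scene 99 y max 0.0635 (65) z range [0.0144 0.0534] (18,52) x 0.0027
body z [-0.0001  0.0765] 564
top 44 y max 0.0645 (65) z range [0.0159 0.0542] (18,52) x -0.0012
body z [-0.0006  0.0785] 88
[[231.28907846 124.4269303 ]
 [233.55412761 147.20014158]]
```

jog_arm(targets=[[0, 0, 0.08, -0.18, 0, 0, 0], [0, 0.04, 0.38, -0.05, 0, 0, 0], [0, 0.08, 0.69, 0.08, 0, 0, 0], [0, 0.13, 0.99, 0.21, 0, 0, 0], [0, 0.18, 1.29, 0.34, 0, 0, 0], [0, 0.22, 1.59, 0.46, 0, 0, 0], [0, 0.27, 1.89, 0.59, 0, 0, 0], [0, 0.35, 2.38, 0.8, 0, 0, 0], [0, 0.42, 2.82, 0.99, 0, 0, 0], [0, 0.42, 2.82, 0.99, 0, 0, 0], [0, 0.42, 2.82, 0.99, 0, 0, 0]])

```text
clock: 10.25
tcp_pos: [0.5283, -0.1139, 0.2677]
tool_rot: [0.679, 0.714, -0.123, 0.122]
ft_force: [-0.7, -0.2, -1.7]
finger_gap: 0.0641
grip_force: 30.0
```

Run:
```python
from h import *
s=ctrl.observe();print(s['tcp_pos'],s['finger_gap'],s['ft_force'])
print(delta(*place(3,-1,20,.047),s)); print(delta(*place(3,-1,20,.047,-.005),s))
c=cap('scene'); cv2.imwrite('pics/s3.png',cv2.resize(c['pixels'][90:250,120:360],None,fx=3.3,fy=3.3))
```

```text
[ 0.52830687 -0.11394434  0.26774996] 0.06406009247239164 [-0.65813743 -0.1594264  -1.68593491]
[-0.03 -0.03  0.02 -0.09  0.    0.03]
[ 0.04 -0.03  0.21 -0.09  0.    0.03]
```

View pics/s3.png

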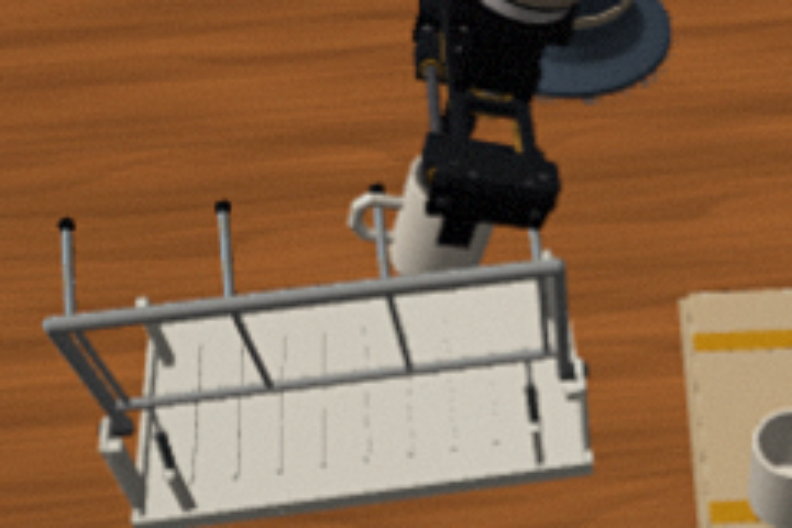

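Hook 3 is through the handle, with its tip at crop (376,187) beyond the bar. I'll lower slightly, release and back off.

jog_arm(targets=[[0, 0.04, 0, 0.1, 0, 0, 0], [0, 0.06, 0, 0.22, 0, 0, 0], [0, 0.06, 0, 0.22, 0, 0, 0], [0.8, 0.06, 0, 0.22, 0, 0, 0], [0.85, 0.06, 0, 0.22, 0, 0, 0], [1, 0.06, 0, 0.22, 0, 0, 0], [1, 0.06, 0, 0.22, 0, 0, 0], [1, 0.06, 0, 0.22, 0, 0, 0], [1, 0.06, 0, 0.22, 0, 0, 0], [1, 0.06, 0, 0.22, 0, 0, 0], [1, 0.06, 0, 0.22, 0, 0, 0], [1, 0.06, 0, 0.22, 0, 0, 0]])

```text
clock: 11.3
tcp_pos: [0.5281, -0.1146, 0.2629]
tool_rot: [0.679, 0.713, -0.123, 0.123]
ft_force: [0.2, 0.9, -0.9]
finger_gap: 0.0867
grip_force: 0.0
```

jog_arm(targets=[[1, 0, 0, -0.7, 0, 0, 0], [1, 0, 0, -2, 0, 0, 0], [1, 0, 0, -3.2, 0, 0, 0], [1, 0, 0, -4, 0, 0, 0], [1, 0, 0, -4, 0, 0, 0]])

```text
clock: 11.72
tcp_pos: [0.5293, -0.0778, 0.3615]
tool_rot: [0.678, 0.714, -0.12, 0.126]
ft_force: [0.1, 0.9, 0.7]
finger_gap: 0.0872
grip_force: 0.0
```

Run:
```python
from h import *
s=ctrl.observe();print(s['tcp_pos'],s['joints'],s['finger_gap'],s['ft_force'])
c=cap('scene'); cv2.imwrite('pics/s4.png',cv2.resize(c['pixels'][90:250,120:360],None,fx=3.3,fy=3.3))
for n in ('top','scene'):
  for m in find(n): print(np.round(m[:4],4))
```

```text
[ 0.52934743 -0.07775443  0.36149199] [ 0.41503094  0.18779226 -0.6420287   1.6888954   0.46506805  1.38630647
 -0.27734945] 0.08721783830816397 [0.12574037 0.90882033 0.72829764]
[ 6.32600e-01  2.84300e-01  3.37000e-02 -5.13946e+01]
[6.24900e-01 1.26300e-01 3.31000e-02 7.44205e+01]
[4.700000e-01 2.853000e-01 3.340000e-02 1.002258e+02]
[4.71800e-01 2.86000e-01 3.51000e-02 9.80356e+01]
[ 6.3580e-01  2.8500e-01  3.4300e-02 -4.9946e+01]
[6.27900e-01 1.26400e-01 3.40000e-02 7.18223e+01]
```

View pics/s4.png

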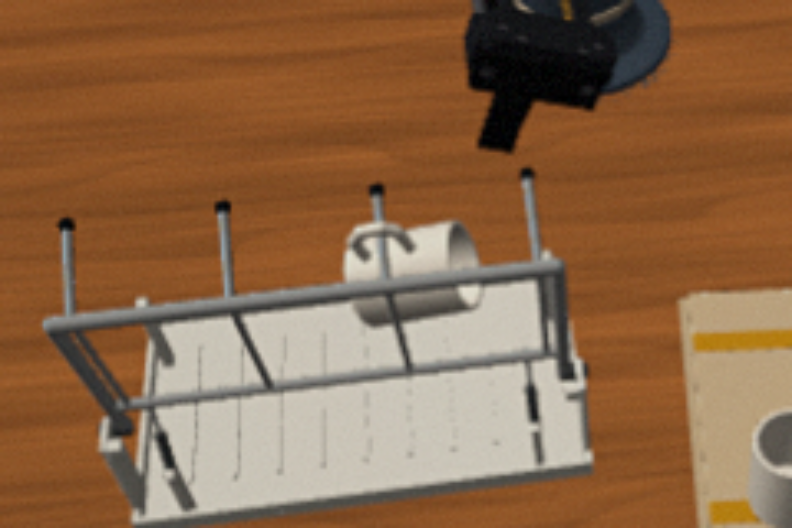

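The mug hangs on hook 3 (crop 378,230) along the rail. The next one is the mug at (0.634, 0.2845), handle at −50.5°, for hook 4.

Run:
```python
from h import *
R=down(np.radians(39.5)); print(delta([.6345,.2847,.20],R))
```

```text
[15.65  5.06  0.88 -1.16  3.2  -6.05]
```

jog_arm(targets=[[1, 15.65, 5.06, 0.88, -1.16, 3.2, -6.05], [1, 15.65, 5.06, 0.88, -1.16, 3.2, -6.05], [1, 15.65, 5.06, 0.88, -1.16, 3.2, -6.05], [1, 15.65, 5.06, 0.88, -1.16, 3.2, -6.05], [1, 15.65, 5.06, 0.88, -1.16, 3.2, -6.05], [1, 15.65, 5.06, 0.88, -1.16, 3.2, -6.05], [1, 15.65, 5.06, 0.88, -1.16, 3.2, -6.05], [1, 15.65, 5.06, 0.88, -1.16, 3.2, -6.05], [1, 15.65, 5.06, 0.88, -1.16, 3.2, -6.05], [1, 15.65, 5.06, 0.88, -1.16, 3.2, -6.05], [1, 15.65, 5.06, 0.88, -1.16, 3.2, -6.05], [1, 15.65, 5.06, 0.88, -1.16, 3.2, -6.05]])

```text
clock: 12.87
tcp_pos: [0.6332, 0.2866, 0.1974]
tool_rot: [0.425, 0.905, -0.001, -0.002]
ft_force: [-0.2, -0.8, 1.3]
finger_gap: 0.0872
grip_force: 0.0
```

Run:
```python
from h import *
for n in ('top','scene'):
  for m in find(n): print(np.round(m[:4],4))
R=down(np.radians(39.5)); s=ctrl.observe();print(s['tcp_pos'],s['joints'],delta([.6345,.2847,.058],R))
```

```text
[0.6276 0.1241 0.0332 0.    ]
[4.699000e-01 2.856000e-01 3.360000e-02 1.003035e+02]
[4.7160e-01 2.8340e-01 3.3900e-02 9.7728e+01]
[ 6.34800e-01  2.84600e-01  3.44000e-02 -4.88744e+01]
[6.28100e-01 1.25800e-01 3.48000e-02 7.23155e+01]
[0.63503796 0.28355103 0.19974798] [ 0.0021098   0.63835846 -0.76925442  1.47194556  0.45869032  1.21810809
 -0.13954232] [ 0.06  0.02  5.67 -0.01  0.01 -0.01]
```

jog_arm(targets=[[1, 0.05, 0, 1.5, 0, 0, 0], [1, 0.05, 0, 3, 0, 0, 0], [1, 0.05, 0, 4.5, 0, 0, 0], [1, 0.05, 0, 5.65, 0, 0, 0], [1, 0.05, 0, 5.65, 0, 0, 0], [0, 0.05, 0, 5.65, 0, 0, 0], [0, 0.05, 0, 5.65, 0, 0, 0], [0, 0.05, 0, 5.65, 0, 0, 0], [0, 0.05, 0, 5.65, 0, 0, 0], [0, 0.05, 0, 5.65, 0, 0, 0], [0, 0.05, 0, 5.65, 0, 0, 0], [0, 0.05, 0, 5.65, 0, 0, 0]])

```text
clock: 13.97
tcp_pos: [0.6354, 0.2867, 0.0622]
tool_rot: [0.427, 0.904, 0.001, 0.002]
ft_force: [-1.1, -1.1, 6.9]
finger_gap: 0.0641
grip_force: 30.0
```

jog_arm(targets=[[0, 0, 0, -1, 0, 0, 0], [0, 0, 0, -2, 0, 0, 0], [0, 0, 0, -3.5, 0, 0, 0], [0, 0, 0, -5, 0, 0, 0], [0, 0, 0, -6.5, 0, 0, 0], [0, 0, 0, -8, 0, 0, 0], [0, 0, 0, -10.5, 0, 0, 0], [0, 0, 0, -10.5, 0, 0, 0], [0, 0, 0, -10.5, 0, 0, 0]])

```text
clock: 14.72
tcp_pos: [0.6353, 0.2884, 0.3294]
tool_rot: [0.426, 0.905, 0.005, 0.004]
ft_force: [-0.4, 0.9, -2.3]
finger_gap: 0.0641
grip_force: 30.0
```

Run:
```python
from h import *
s=ctrl.observe();print(s['tcp_pos'],s['finger_gap'],s['ft_force'])
p,R=place(4,-1,40,.115); print(p,delta(p,R),delta(p+[-.03,0.04,.04],down(YAW)))
loopcheck(4,-1,0,0)
```

```text
[0.63532693 0.28842606 0.32940397] 0.06413442586042858 [-0.38770944  0.89474821 -2.2997398 ]
[ 0.45462735 -0.01515714  0.28257618] [ -4.76 -13.33   1.72   2.25  -6.45   5.83] [ -2.77 -13.21   0.12   0.12  -0.02   6.13]
scene 107 y max 0.0659 (65) z range [0.0174 0.056 ] (18,52) x 0.0024
body z [0.0057 0.0874] 1017
```

jog_arm(targets=[[0, -1, -5, 0.1, 0, 0, 2], [0, -2, -8, 0.1, 0, 0, 4], [0, -2.77, -13.2, 0.12, 0, 0, 6.13], [0, -2.77, -13.2, 0.12, 0, 0, 6.13], [0, -2.77, -13.2, 0.12, 0, 0, 6.13], [0, -2.77, -13.2, 0.12, 0, 0, 6.13], [0, -2.77, -13.2, 0.12, 0, 0, 6.13], [0, -2.77, -13.2, 0.12, 0, 0, 6.13], [0, -2.77, -13.2, 0.12, 0, 0, 6.13], [0, -2.77, -13.2, 0.12, 0, 0, 6.13], [0, -2.77, -13.2, 0.12, 0, 0, 6.13]])

```text
clock: 15.68
tcp_pos: [0.423, 0.0227, 0.3179]
tool_rot: [0.69, 0.724, 0.0, -0.0]
ft_force: [0.3, 0.7, -2.4]
finger_gap: 0.0638
grip_force: 30.0
```

Run:
```python
from h import *
s=ctrl.observe();print(s['tcp_pos'],s['joints'],s['finger_gap'])
print(delta(*place(4,-1,40,.115)))
loopcheck(4,-1,0,0)
```

```text
[0.42299849 0.02270249 0.31794392] [ 5.30695131e-01 -8.15801544e-04 -6.69569839e-01  1.91943642e+00
 -1.14318984e-03  1.22278657e+00 -9.14362687e-02] 0.06383588279979724
[-1.57  1.19  1.41 -0.   -6.67 -0.01]
scene 99 y max 0.0653 (65) z range [0.0118 0.052 ] (18,52) x 0.0021
body z [-0.0022  0.0746] 528
```

jog_arm(targets=[[0, -0.5, 0.3, 0, 0, -1.1, 0], [0, -0.8, 0.5, 0.3, 0, -2.2, 0], [0, -1.1, 0.8, 0.6, 0, -3.3, 0], [0, -1.57, 1.19, 1, 0, -4.4, 0], [0, -1.57, 1.19, 1.41, 0, -5.5, 0], [0, -1.57, 1.19, 1.41, 0, -6.67, 0], [0, -1.57, 1.19, 1.41, 0, -6.67, 0], [0, -1.57, 1.19, 1.41, 0, -6.67, 0], [0, -1.57, 1.19, 1.41, 0, -6.67, 0]])

```text
clock: 16.48
tcp_pos: [0.456, -0.0142, 0.2835]
tool_rot: [0.649, 0.681, -0.234, 0.247]
ft_force: [-0.1, -0.6, -1.8]
finger_gap: 0.0639
grip_force: 30.0
```

Run:
```python
from h import *
s=ctrl.observe();print(s['tcp_pos'],s['joints'],s['finger_gap'])
for d in(.115,.1,.085,.07,.058,.047): print(d,delta(*place(4,-1,40,d),s))
print(delta(*place(4,-1,40,.047,-.006),s))
loopcheck(4,-1,40,0)
```

```text
[ 0.45597933 -0.01423205  0.28350314] [ 0.18171137  0.25086777 -0.77296578  1.95585854  0.74926627  1.48707498
 -0.81721196] 0.06389631493563885
0.115 [-0.   -0.06  0.05  0.01 -0.03 -0.  ]
0.1 [ 0.18  0.54  0.27  0.01 -0.03 -0.  ]
0.085 [ 0.36  1.14  0.48  0.01 -0.03 -0.  ]
0.07 [ 0.54  1.74  0.7   0.01 -0.03 -0.  ]
0.058 [ 0.68  2.22  0.87  0.01 -0.03 -0.  ]
0.047 [ 0.81  2.66  1.03  0.01 -0.03 -0.  ]
[ 0.96  2.66  1.21  0.01 -0.03 -0.  ]
scene 98 y max 0.0645 (65) z range [0.013  0.0521] (18,52) x 0.0037
body z [-0.0014  0.0905] 764
```

jog_arm(targets=[[0, 0.09, 0.24, 0.16, 0, 0, 0], [0, 0.18, 0.54, 0.27, 0, 0, 0], [0, 0.27, 0.84, 0.37, 0, 0, 0], [0, 0.36, 1.14, 0.48, 0, 0, 0], [0, 0.45, 1.44, 0.59, 0, 0, 0], [0, 0.54, 1.74, 0.7, 0, 0, 0], [0, 0.68, 2.22, 0.87, 0, 0, 0], [0, 0.81, 2.66, 1.03, 0, 0, 0], [0, 0.81, 2.66, 1.03, 0, 0, 0], [0, 0.81, 2.66, 1.03, 0, 0, 0]])

```text
clock: 17.37
tcp_pos: [0.5219, -0.0129, 0.2502]
tool_rot: [0.649, 0.68, -0.236, 0.247]
ft_force: [-0.2, 0.4, -2.3]
finger_gap: 0.0641
grip_force: 30.0
```

Run:
```python
from h import *
s=ctrl.observe();print(s['tcp_pos'],s['finger_gap'],s['ft_force'])
print(delta(*place(4,-1,40,.047,-.006),s))
c=cap('scene'); cv2.imwrite('pics/s5.png',cv2.resize(c['pixels'][90:250,120:360],None,fx=3.3,fy=3.3))
```

```text
[ 0.52186424 -0.01286521  0.25022408] 0.06414883444272462 [-0.24882186  0.35258015 -2.29772079]
[ 0.17  0.03  0.14 -0.01 -0.   -0.  ]
```

View pics/s5.png

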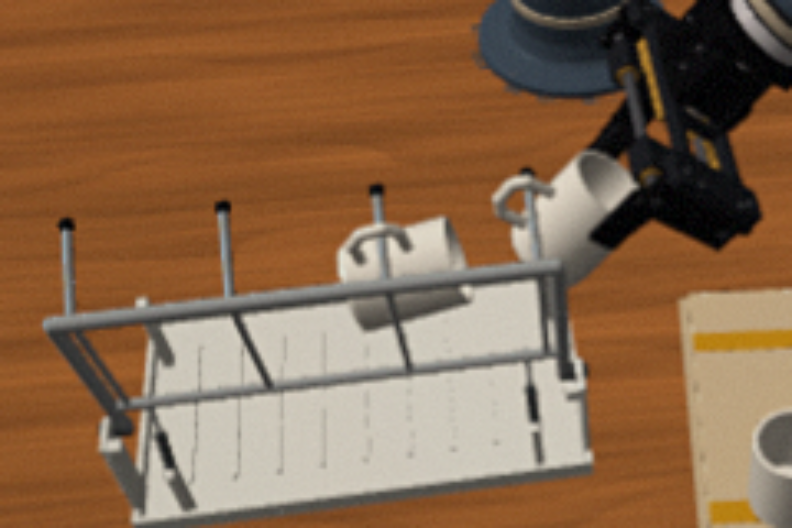

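Hook 4 goes through the handle (tip at crop 527,173). Mug 3 is swinging slightly on hook 3. Release.

jog_arm(targets=[[0, 0.09, 0, 0.07, 0, 0, 0], [0, 0.17, 0, 0.14, 0, 0, 0], [0, 0.17, 0, 0.14, 0, 0, 0], [0.8, 0.17, 0, 0.14, 0, 0, 0], [0.85, 0.17, 0, 0.14, 0, 0, 0], [1, 0.17, 0, 0.14, 0, 0, 0], [1, 0.17, 0, 0.14, 0, 0, 0], [1, 0.17, 0, 0.14, 0, 0, 0], [1, 0.17, 0, 0.14, 0, 0, 0], [1, 0.17, 0, 0.14, 0, 0, 0], [1, 0.17, 0, 0.14, 0, 0, 0]])

```text
clock: 18.33
tcp_pos: [0.5217, -0.0119, 0.2456]
tool_rot: [0.649, 0.68, -0.236, 0.248]
ft_force: [-0.1, 0.1, 1.0]
finger_gap: 0.0868
grip_force: 0.0
```

jog_arm(targets=[[1, 0, 0, -0.7, 0, 0, 0], [1, 0, 0, -2, 0, 0, 0], [1, 0, 0, -3.2, 0, 0, 0], [1, 0, 0, -4.5, 0, 0, 0], [1, 0, 0, -4.5, 0, 0, 0]])

```text
clock: 18.75
tcp_pos: [0.5193, 0.0661, 0.336]
tool_rot: [0.648, 0.682, -0.23, 0.249]
ft_force: [0.5, 1.2, 1.4]
finger_gap: 0.0868
grip_force: 0.0
```

Run:
```python
from h import *
s=ctrl.observe();print(s['tcp_pos'],s['joints'],s['ft_force'])
c=cap('scene'); cv2.imwrite('pics/s6.png',cv2.resize(c['pixels'][90:250,120:360],None,fx=3.3,fy=3.3))
for n in ('top','scene'):
  for m in find(n): print(np.round(m[:4],4))
R=down(np.radians(-16.5)); print(delta([.627,.126,.20],R))
R=down(np.radians(8.8)); print(delta([.471,.2855,.20],R))
```

```text
[0.51930393 0.06606896 0.33601526] [ 0.04156664  0.36478776 -0.77815107  1.69919915  0.76698076  1.68546001
 -0.82443915] [0.46278213 1.22250597 1.41380084]
[4.71600e-01 2.85900e-01 3.50000e-02 9.80827e+01]
[6.2820e-01 1.2860e-01 3.5000e-02 7.1307e+01]
[5.24 4.48 2.46 1.13 6.61 3.07]
[10.35 -1.45 -1.83 -0.34  6.67 -0.97]
```

View pics/s6.png

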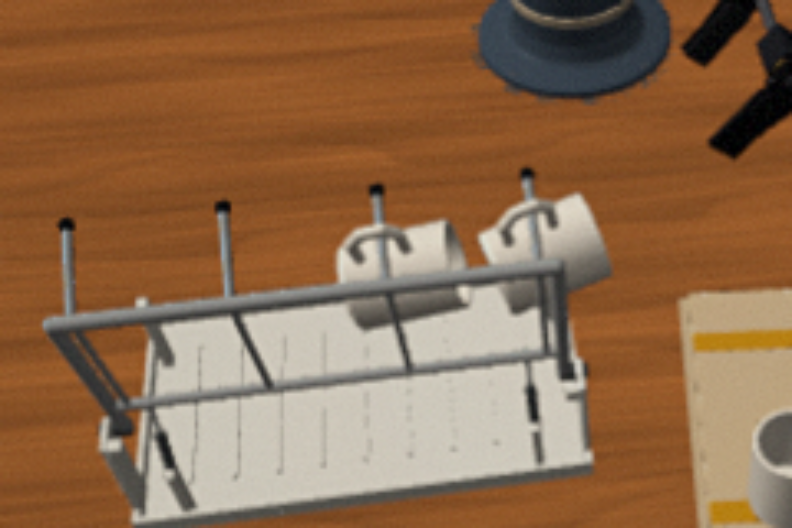

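Mug on hook 4 caught and settling. Next is the white mug at (0.627, 0.1265), handle at about +73°, for hook 2.

jog_arm(targets=[[1, 1, 1, -0.5, 0.2, 1.2, 0.6], [1, 2, 2, -0.3, 0.4, 2.3, 1.2], [1, 3, 3, 0, 0.6, 3.4, 1.7], [1, 4, 4.48, 0.5, 0.8, 4.5, 2.2], [1, 5.24, 4.48, 1.5, 1, 5.6, 2.7], [1, 5.24, 4.48, 2.46, 1.13, 6.61, 3.07], [1, 5.24, 4.48, 2.46, 1.13, 6.61, 3.07], [1, 5.24, 4.48, 2.46, 1.13, 6.61, 3.07], [1, 5.24, 4.48, 2.46, 1.13, 6.61, 3.07], [1, 5.24, 4.48, 2.46, 1.13, 6.61, 3.07]])

```text
clock: 19.73
tcp_pos: [0.6269, 0.1274, 0.2009]
tool_rot: [0.801, 0.599, 0.0, -0.0]
ft_force: [-0.2, 0.3, -0.5]
finger_gap: 0.087
grip_force: 0.0
```

Run:
```python
from h import *
for n in ('top','scene'):
  for m in find(n): print(np.round(m[:4],4))
R=down(np.radians(-17)); s=ctrl.observe();print(s['tcp_pos'],s['joints'],delta([.627,.1265,.058],R))
```

```text
[4.7030e-01 2.8530e-01 3.3200e-02 1.0044e+02]
[4.71100e-01 2.85600e-01 3.47000e-02 9.78106e+01]
[6.28600e-01 1.27700e-01 3.40000e-02 7.21059e+01]
[0.62700715 0.12852874 0.20141815] [ 0.2984533   0.56153408 -0.82870404  1.61314319  0.44118488  1.16257662
 -0.91625943] [-0.09  0.02  5.74  0.01 -0.01  0.11]
```

jog_arm(targets=[[1, -0.05, 0, 1.5, 0, 0, 0.1], [1, -0.05, 0, 3, 0, 0, 0.1], [1, -0.05, 0, 4.5, 0, 0, 0.1], [1, -0.05, 0, 5.72, 0, 0, 0.1], [1, -0.05, 0, 5.72, 0, 0, 0.1], [0, -0.05, 0, 5.72, 0, 0, 0.1], [0, -0.05, 0, 5.72, 0, 0, 0.1], [0, -0.05, 0, 5.72, 0, 0, 0.1], [0, -0.05, 0, 5.72, 0, 0, 0.1], [0, -0.05, 0, 5.72, 0, 0, 0.1], [0, -0.05, 0, 5.72, 0, 0, 0.1], [0, -0.05, 0, 5.72, 0, 0, 0.1]])

```text
clock: 20.83
tcp_pos: [0.6281, 0.1261, 0.0599]
tool_rot: [0.804, 0.594, 0.002, 0.0]
ft_force: [-2.1, -0.6, 6.8]
finger_gap: 0.064
grip_force: 30.0
```

jog_arm(targets=[[0, 0, 0, -1, 0, 0, 0], [0, 0, 0, -2, 0, 0, 0], [0, 0, 0, -3.5, 0, 0, 0], [0, 0, 0, -5, 0, 0, 0], [0, 0, 0, -6.5, 0, 0, 0], [0, 0, 0, -8, 0, 0, 0], [0, 0, 0, -10.5, 0, 0, 0], [0, 0, 0, -10.5, 0, 0, 0], [0, 0, 0, -10.5, 0, 0, 0]])

```text
clock: 21.58
tcp_pos: [0.6289, 0.1267, 0.3268]
tool_rot: [0.804, 0.594, 0.005, 0.002]
ft_force: [0.8, 1.4, -0.9]
finger_gap: 0.0641
grip_force: 30.0
```

Run:
```python
from h import *
s=ctrl.observe();print(s['tcp_pos'],s['finger_gap'],s['ft_force'],s['joints'])
p,R=place(2,1,20,.115); print(p,delta([.43,.10,.345]),delta(np.r_[.43,p[1],.345],down(YAW)))
loopcheck(2,1,0,0)
```

```text
[0.62887219 0.12674315 0.32682983] 0.06408055238043481 [ 0.77668777  1.43370627 -0.91088404] [ 0.32309337  0.46923227 -0.87015965  1.45038725  0.36204512  1.37632276
 -0.8577554 ]
[ 0.46924229 -0.31942298  0.29925964] [-3.36 -7.28 -0.82  0.    0.    0.  ] [-19.39  -2.34  -0.88   0.1   -0.05  -3.31]
scene 121 y max 0.0673 (65) z range [0.0182 0.0572] (18,52) x 0.0036
body z [0.0052 0.097 ] 489
```

jog_arm(targets=[[0, -1.5, -3, -0.8, 0, 0, 0], [0, -2.2, -5, -0.8, 0, 0, 0], [0, -3.36, -7.28, -0.82, 0, 0, 0], [0, -3.36, -7.28, -0.82, 0, 0, 0], [0, -3.36, -7.28, -0.82, 0, 0, 0], [0, -19.39, -2.34, -0.88, 0, 0, -3.31], [0, -19.39, -2.34, -0.88, 0, 0, -3.31], [0, -19.39, -2.34, -0.88, 0, 0, -3.31], [0, -19.39, -2.34, -0.88, 0, 0, -3.31], [0, -19.39, -2.34, -0.88, 0, 0, -3.31], [0, -19.39, -2.34, -0.88, 0, 0, -3.31], [0, -19.39, -2.34, -0.88, 0, 0, -3.31]])

```text
clock: 22.63
tcp_pos: [0.427, -0.1686, 0.3395]
tool_rot: [0.69, 0.724, -0.001, -0.001]
ft_force: [0.4, 0.8, -1.3]
finger_gap: 0.0642
grip_force: 30.0
```

Run:
```python
from h import *
s=ctrl.observe();print(s['tcp_pos'],s['joints'],s['finger_gap'])
p,R=place(2,1,20,.115);print(delta(np.r_[.43,p[1],.345],down(YAW)),delta(p,R))
```

```text
[ 0.42701266 -0.16856698  0.33950078] [ 0.96013073  0.06475723 -0.70132708  1.81678768  0.04308551  1.27867613
  0.29489684] 0.06423971469493638
[-6.03 -0.17 -0.23 -0.03 -0.01 -0.  ] [-6.11  1.4   1.6  -0.03  3.32 -0.01]
```

jog_arm(targets=[[0, -2, 0, 0, 0, 0, 0], [0, -4, 0, 0, 0, 1, 0], [0, -5.5, 0.3, 0.4, 0, 2, 0], [0, -6.11, 0.8, 1, 0, 3, 0], [0, -6.11, 1.4, 1.6, 0, 3.32, 0], [0, -6.11, 1.4, 1.6, 0, 3.32, 0], [0, -6.11, 1.4, 1.6, 0, 3.32, 0], [0, -6.11, 1.4, 1.6, 0, 3.32, 0], [0, -6.11, 1.4, 1.6, 0, 3.32, 0]])

```text
clock: 23.38
tcp_pos: [0.4712, -0.3159, 0.3022]
tool_rot: [0.679, 0.714, 0.119, -0.125]
ft_force: [0.1, 0.0, -1.8]
finger_gap: 0.0642
grip_force: 30.0
```

Run:
```python
from h import *
s=ctrl.observe();print(s['tcp_pos'],s['joints'],s['finger_gap'])
for d in(.115,.1,.085,.07,.058,.047): print(d,delta(*place(2,1,20,d),s))
loopcheck(2,1,20,0)
c=cap('scene'); print(proj(c,[S(.027-.0634,HY[1],.2726)]))
P=cloud(c); q=P-O; a=q[...,:2]@[np.cos(YAW),np.sin(YAW)]; b=q[...,:2]@[-np.sin(YAW),np.cos(YAW)]
m=(c['pixels'].max(2)<60)&(abs(a+.036)<.02)&(abs(P[...,2]-.273)<.02)&(abs(b)<.2)
print(np.c_[b[m],a[m]].round(3)[:12])
cv2.imwrite('pics/s7.png',cv2.resize(c['pixels'][90:250,100:340],None,fx=3.3,fy=3.3))
```

```text
[ 0.47121132 -0.31593823  0.30221417] [ 1.08124864  0.4252683  -0.59415251  1.52659817 -0.0603816   1.44331862
  0.57168911] 0.06415161350757398
0.115 [-0.17 -0.09  0.07 -0.    0.02  0.03]
0.1 [-0.26  0.51  0.33 -0.    0.02  0.03]
0.085 [-0.36  1.11  0.59 -0.    0.02  0.03]
0.07 [-0.46  1.71  0.85 -0.    0.02  0.03]
0.058 [-0.54  2.19  1.06 -0.    0.02  0.03]
0.047 [-0.61  2.63  1.26 -0.    0.02  0.03]
scene 118 y max 0.068 (65) z range [0.0151 0.0553] (18,52) x 0.0021
body z [0.0016 0.0883] 783
[[187.01337499 152.24203043]]
[[ 0.157 -0.038]
 [ 0.159 -0.036]
 [ 0.162 -0.036]
 [ 0.157 -0.036]
 [ 0.159 -0.032]
 [ 0.162 -0.034]
 [ 0.157 -0.031]
 [ 0.159 -0.032]
 [ 0.161 -0.034]
 [ 0.164 -0.035]
 [ 0.054 -0.036]
 [ 0.056 -0.035]]
```

View pics/s7.png

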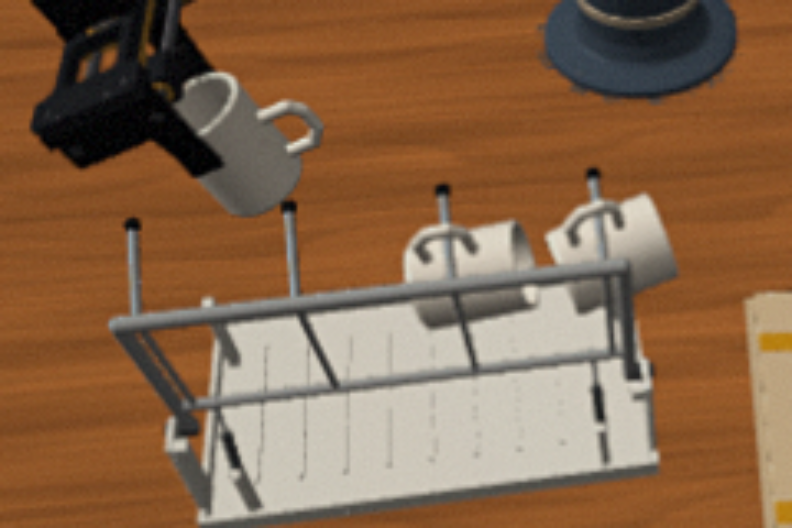

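The handle opening is at crop (290,125) and hook 2's tip at (288,207), so they are lined up. The two hung mugs are at rest at (445,270) and (610,245). Insert.

jog_arm(targets=[[0, -0.2, 0.2, 0.17, 0, 0, 0], [0, -0.3, 0.51, 0.33, 0, 0, 0], [0, -0.35, 0.81, 0.46, 0, 0, 0], [0, -0.4, 1.11, 0.59, 0, 0, 0], [0, -0.45, 1.41, 0.72, 0, 0, 0], [0, -0.5, 1.71, 0.85, 0, 0, 0], [0, -0.58, 2.19, 1.06, 0, 0, 0], [0, -0.65, 2.63, 1.26, 0, 0, 0], [0, -0.65, 2.63, 1.26, 0, 0, 0], [0, -0.65, 2.63, 1.26, 0, 0, 0]])

```text
clock: 24.32
tcp_pos: [0.5378, -0.318, 0.2652]
tool_rot: [0.679, 0.713, 0.12, -0.126]
ft_force: [-0.4, -0.6, -1.3]
finger_gap: 0.0643
grip_force: 30.0
```

Run:
```python
from h import *
s=ctrl.observe();print(s['tcp_pos'],s['finger_gap'],s['ft_force'])
print(delta(*place(2,1,20,.047,-.005),s))
c=cap('scene'); cv2.imwrite('pics/s8.png',cv2.resize(c['pixels'][90:250,100:340],None,fx=3.3,fy=3.3))
```

```text
[ 0.53777175 -0.3179929   0.26515069] 0.06433406022249855 [-0.40608749 -0.56311256 -1.28588886]
[ 0.03 -0.02  0.12 -0.01 -0.01  0.02]
```

View pics/s8.png

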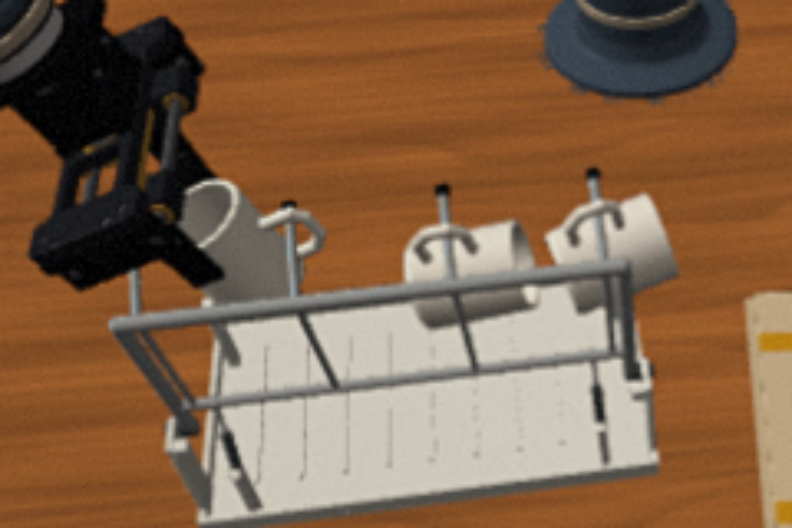

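Hook 2 is through, with its tip at crop (288,205) beyond the bar. Release.

jog_arm(targets=[[0, 0, 0, 0.06, 0, 0, 0], [0, 0, 0, 0.13, 0, 0, 0], [0, 0, 0, 0.13, 0, 0, 0], [0.8, 0, 0, 0.13, 0, 0, 0], [0.85, 0, 0, 0.13, 0, 0, 0], [1, 0, 0, 0.13, 0, 0, 0], [1, 0, 0, 0.13, 0, 0, 0], [1, 0, 0, 0.13, 0, 0, 0], [1, 0, 0, 0.13, 0, 0, 0], [1, 0, 0, 0.13, 0, 0, 0], [1, 0, 0, 0.13, 0, 0, 0], [1, 0, 0, 0.13, 0, 0, 0]])

```text
clock: 25.37
tcp_pos: [0.5371, -0.3176, 0.2628]
tool_rot: [0.679, 0.713, 0.12, -0.126]
ft_force: [-0.6, -0.3, -0.0]
finger_gap: 0.0868
grip_force: 0.0
```

jog_arm(targets=[[1, 0, 0, -0.7, 0, 0, 0], [1, 0, 0, -2, 0, 0, 0], [1, 0, 0, -3.2, 0, 0, 0], [1, 0, 0, -4.5, 0, 0, 0], [1, 0, 0, -4.5, 0, 0, 0]])

```text
clock: 25.78
tcp_pos: [0.5406, -0.359, 0.3748]
tool_rot: [0.68, 0.713, 0.121, -0.12]
ft_force: [0.3, 0.5, 0.5]
finger_gap: 0.0868
grip_force: 0.0
```

Run:
```python
from h import *
s=ctrl.observe();print(s['tcp_pos'],s['joints'],s['ft_force'])
c=cap('scene'); cv2.imwrite('pics/s9.png',cv2.resize(c['pixels'][90:250,100:340],None,fx=3.3,fy=3.3))
for n in ('top','scene'):
  for m in find(n): print(np.round(m[:4],4))
print(delta([.43,-.32,.38],down(YAW)))
R=down(np.radians(9)); print(delta([.471,.2855,.22],R))
```

```text
[ 0.54059227 -0.35896817  0.37479388] [ 0.98673207  0.52735221 -0.57225697  1.20686423 -0.0267434   1.64059641
  0.5029292 ] [0.29268087 0.50838899 0.51589126]
[4.705000e-01 2.854000e-01 3.320000e-02 1.005499e+02]
[4.70900e-01 2.84800e-01 3.39000e-02 9.74736e+01]
[ 1.7  -4.28  0.12 -0.   -3.33  0.01]
[22.17 -1.46 14.37  0.18 -3.33 -1.03]
```

View pics/s9.png

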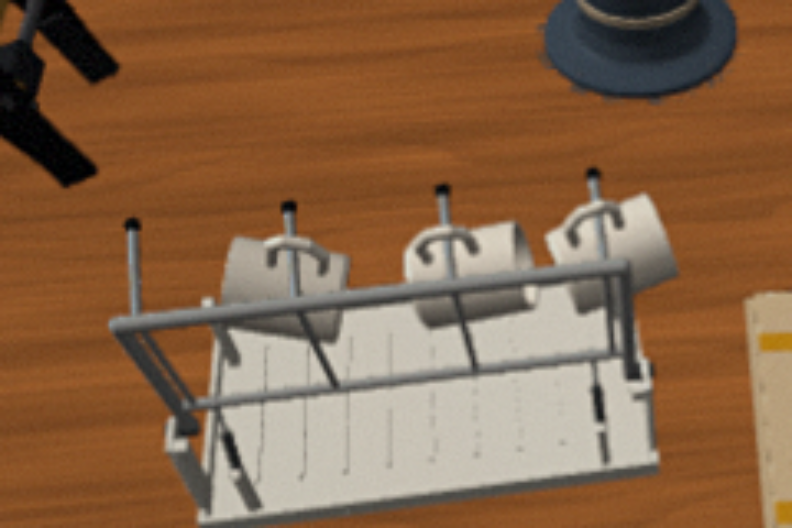

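Three mugs hang on hooks 2, 3 and 4. The last is the white mug at (0.471, 0.285), handle at about 99°, for hook 1.

jog_arm(targets=[[1, 0.8, -2, 0, 0, -1, 0], [1, 1.7, -4.28, 0.12, 0, -2, 0], [1, 1.7, -4.28, 0.12, 0, -3.33, 0], [1, 1.7, -4.28, 0.12, 0, -3.33, 0], [1, 22.17, -1.46, 14.37, 0.18, -3.33, -1.03], [1, 22.17, -1.46, 14.37, 0.18, -3.33, -1.03], [1, 22.17, -1.46, 14.37, 0.18, -3.33, -1.03], [1, 22.17, -1.46, 14.37, 0.18, -3.33, -1.03], [1, 22.17, -1.46, 14.37, 0.18, -3.33, -1.03], [1, 22.17, -1.46, 14.37, 0.18, -3.33, -1.03], [1, 22.17, -1.46, 14.37, 0.18, -3.33, -1.03], [1, 22.17, -1.46, 14.37, 0.18, -3.33, -1.03]])

```text
clock: 26.93
tcp_pos: [0.4505, 0.0035, 0.2938]
tool_rot: [0.649, 0.761, -0.001, -0.0]
ft_force: [1.1, -0.3, -0.1]
finger_gap: 0.0871
grip_force: 0.0
```

Run:
```python
from h import *
R=down(np.radians(9)); s=ctrl.observe();print(s['joints'],delta([.471,.2855,.22],R),s['tcp_pos'])
for n in ('top','scene'):
  for m in find(n): print(np.round(m[:4],4))
```

```text
[ 0.70609762  0.09858295 -0.85199735  1.90169243  0.08093738  1.17778526
 -0.01703389] [ 1.101e+01  2.590e+00  2.940e+00 -2.000e-02  1.000e-02  1.000e-02] [0.45045248 0.0034882  0.29375923]
[4.706000e-01 2.858000e-01 3.360000e-02 1.009584e+02]
[4.70700e-01 2.85800e-01 3.45000e-02 9.75416e+01]
```

jog_arm(targets=[[1, 11, 2.59, 2.94, 0, 0, 0], [1, 11, 2.59, 2.94, 0, 0, 0], [1, 11, 2.59, 2.94, 0, 0, 0], [1, 11, 2.59, 2.94, 0, 0, 0], [1, 11, 2.59, 2.94, 0, 0, 0], [1, 11, 2.59, 2.94, 0, 0, 0], [1, 11, 2.59, 2.94, 0, 0, 0], [1, 11, 2.59, 2.94, 0, 0, 0], [1, 11, 2.59, 2.94, 0, 0, 0], [1, 11, 2.59, 2.94, 0, 0, 0]])

```text
clock: 27.87
tcp_pos: [0.4723, 0.2821, 0.2206]
tool_rot: [0.649, 0.761, -0.001, 0.0]
ft_force: [-0.1, -0.9, -0.4]
finger_gap: 0.0867
grip_force: 0.0
```

Run:
```python
from h import *
R=down(np.radians(9)); s=ctrl.observe();print(s['joints'],delta([.4708,.2855,.058],R),s['tcp_pos'])
for n in ('top','scene'):
  for m in find(n): print(np.round(m[:4],4))
```

```text
[ 0.09089378  0.40908979 -0.91466022  1.79563454  0.35880651  1.11669344
 -0.78768204] [ 0.16 -0.03  6.51 -0.02  0.02  0.01] [0.47234095 0.28213426 0.22063421]
[4.70200e-01 2.86600e-01 3.51000e-02 9.65989e+01]
```

jog_arm(targets=[[1, 0.12, 0, 1.5, 0, 0, 0], [1, 0.12, 0, 3, 0, 0, 0], [1, 0.12, 0, 4.5, 0, 0, 0], [1, 0.12, 0, 6, 0, 0, 0], [1, 0.12, 0, 6.49, 0, 0, 0], [1, 0.12, 0, 6.49, 0, 0, 0], [0, 0.12, 0, 6.49, 0, 0, 0], [0, 0.12, 0, 6.49, 0, 0, 0], [0, 0.12, 0, 6.49, 0, 0, 0], [0, 0.12, 0, 6.49, 0, 0, 0], [0, 0.12, 0, 6.49, 0, 0, 0], [0, 0.12, 0, 6.49, 0, 0, 0]])

```text
clock: 28.97
tcp_pos: [0.473, 0.2864, 0.061]
tool_rot: [0.649, 0.76, 0.001, 0.001]
ft_force: [-1.5, -1.3, 6.8]
finger_gap: 0.064
grip_force: 30.0
```

jog_arm(targets=[[0, 0, 0, 0, 0, 0, 0], [0, 0, 0, -1, 0, 0, 0], [0, 0, 0, -2, 0, 0, 0], [0, 0, 0, -3.5, 0, 0, 0], [0, 0, 0, -5, 0, 0, 0], [0, 0, 0, -6.5, 0, 0, 0], [0, 0, 0, -8, 0, 0, 0], [0, 0, 0, -11, 0, 0, 0], [0, 0, 0, -11, 0, 0, 0], [0, 0, 0, -11, 0, 0, 0]])

```text
clock: 29.8
tcp_pos: [0.4743, 0.2892, 0.3421]
tool_rot: [0.649, 0.76, 0.006, 0.003]
ft_force: [0.2, 1.0, -1.3]
finger_gap: 0.0641
grip_force: 30.0
```

Run:
```python
from h import *
s=ctrl.observe();print(s['tcp_pos'],s['finger_gap'],s['ft_force'],s['joints'])
p,R=place(1,1,40,.115); print(p,delta(np.r_[.44,p[1],.36],down(YAW)))
loopcheck(1,1,0,0)
```

```text
[0.47434428 0.28916453 0.34211348] 0.0640796873354744 [ 0.20661529  0.97085101 -1.27660753] [ 0.13601996  0.31229754 -0.96660281  1.62253348  0.26771883  1.33259225
 -0.71099015]
[ 0.47418342 -0.42229162  0.28257618] [-27.89  -5.81  -0.91   0.12  -0.05   1.04]
scene 83 y max 0.0663 (65) z range [0.0179 0.0563] (18,52) x 0.0034
body z [0.0054 0.0927] 798
```

jog_arm(targets=[[0, -14, -4.5, -0.9, 0, 0, 0.5], [0, -14, -4.5, -0.9, 0, 0, 0.5], [0, -14, -4.5, -0.9, 0, 0, 0.5], [0, -14, -4.5, -0.9, 0, 0, 0.5], [0, -14, -4.5, -0.9, 0, 0, 0.5], [0, -14, -4.5, -0.9, 0, 0, 0.5], [0, -27.9, -5.8, -0.9, 0, 0, 1], [0, -27.9, -5.8, -0.9, 0, 0, 1], [0, -27.9, -5.8, -0.9, 0, 0, 1], [0, -27.9, -5.8, -0.9, 0, 0, 1], [0, -27.9, -5.8, -0.9, 0, 0, 1], [0, -27.9, -5.8, -0.9, 0, 0, 1]])

```text
clock: 30.85
tcp_pos: [0.435, -0.2123, 0.3523]
tool_rot: [0.688, 0.725, -0.001, -0.001]
ft_force: [0.8, 0.8, -1.6]
finger_gap: 0.064
grip_force: 30.0
```

Run:
```python
from h import *
s=ctrl.observe();print(s['tcp_pos'],s['joints'],s['finger_gap'])
p,R=place(1,1,40,.115);print(delta(np.r_[.44,p[1],.36],down(YAW)),delta(p,R))
```

```text
[ 0.43499675 -0.21233086  0.35230433] [ 0.92540296  0.09827157 -0.60133418  1.75294669  0.05826056  1.30992264
  0.36349242] 0.06401286652092444
[-8.4  -0.24 -0.31 -0.02 -0.    0.04] [-8.47  1.13  2.79 -0.03  6.67  0.03]
```

jog_arm(targets=[[0, -2.5, -0.2, -0.3, 0, 0, 0], [0, -5, -0.2, -0.3, 0, 1, 0], [0, -7, -0.2, -0.3, 0, 2, 0], [0, -8.4, -0.2, 0, 0, 3, 0], [0, -8.47, 0.3, 0.8, 0, 4, 0], [0, -8.47, 0.8, 1.6, 0, 5, 0], [0, -8.47, 1.1, 2.4, 0, 6, 0], [0, -8.47, 1.13, 2.79, 0, 6.67, 0], [0, -8.47, 1.13, 2.79, 0, 6.67, 0], [0, -8.47, 1.13, 2.79, 0, 6.67, 0], [0, -8.47, 1.13, 2.79, 0, 6.67, 0]])

```text
clock: 31.77
tcp_pos: [0.4763, -0.4197, 0.2853]
tool_rot: [0.646, 0.683, 0.235, -0.247]
ft_force: [-0.7, 0.2, -0.8]
finger_gap: 0.0639
grip_force: 30.0
```

Run:
```python
from h import *
s=ctrl.observe();print(s['tcp_pos'],s['joints'],s['finger_gap'])
for d in(.115,.1,.085,.07,.058,.047): print(d,delta(*place(1,1,40,d),s))
print(delta(*place(1,1,40,.047,-.006),s))
loopcheck(1,1,40,0)
```

```text
[ 0.47629911 -0.41971546  0.28529157] [ 1.11624355  0.71957993 -0.49162859  1.19326111 -0.19723221  1.76697894
  0.71778602] 0.06392490331022975
0.115 [-0.15 -0.09  0.02 -0.02  0.02  0.05]
0.1 [-0.33  0.51  0.23 -0.02  0.02  0.05]
0.085 [-0.51  1.11  0.45 -0.02  0.02  0.05]
0.07 [-0.69  1.71  0.66 -0.02  0.02  0.05]
0.058 [-0.84  2.19  0.83 -0.02  0.02  0.05]
0.047 [-0.97  2.63  0.99 -0.02  0.02  0.05]
[-1.13  2.63  1.17 -0.02  0.02  0.05]
scene 122 y max 0.0658 (65) z range [0.0132 0.0537] (18,52) x 0.0023
body z [-0.0003  0.0954] 864
```

jog_arm(targets=[[0, -0.24, 0.2, 0.12, 0, 0, 0], [0, -0.33, 0.51, 0.23, 0, 0, 0], [0, -0.42, 0.81, 0.34, 0, 0, 0], [0, -0.51, 1.11, 0.45, 0, 0, 0], [0, -0.6, 1.41, 0.55, 0, 0, 0], [0, -0.69, 1.71, 0.66, 0, 0, 0], [0, -0.84, 2.19, 0.83, 0, 0, 0], [0, -0.97, 2.63, 0.99, 0, 0, 0], [0, -0.97, 2.63, 0.99, 0, 0, 0], [0, -0.97, 2.63, 0.99, 0, 0, 0]])

```text
clock: 32.65
tcp_pos: [0.5424, -0.4189, 0.2487]
tool_rot: [0.646, 0.682, 0.236, -0.249]
ft_force: [0.2, 0.4, -2.0]
finger_gap: 0.0639
grip_force: 30.0
```

Run:
```python
from h import *
s=ctrl.observe();print(s['tcp_pos'],s['finger_gap'],s['ft_force'])
print(delta(*place(1,1,40,.047,-.006),s))
c=cap('scene'); cv2.imwrite('pics/s10.png',cv2.resize(c['pixels'][90:250,80:320],None,fx=3.3,fy=3.3))
```

```text
[ 0.54236952 -0.41885212  0.24865744] 0.06393150972628783 [ 0.23169569  0.38975648 -1.962734  ]
[-0.1  -0.01  0.11 -0.04 -0.01  0.04]
```

View pics/s10.png

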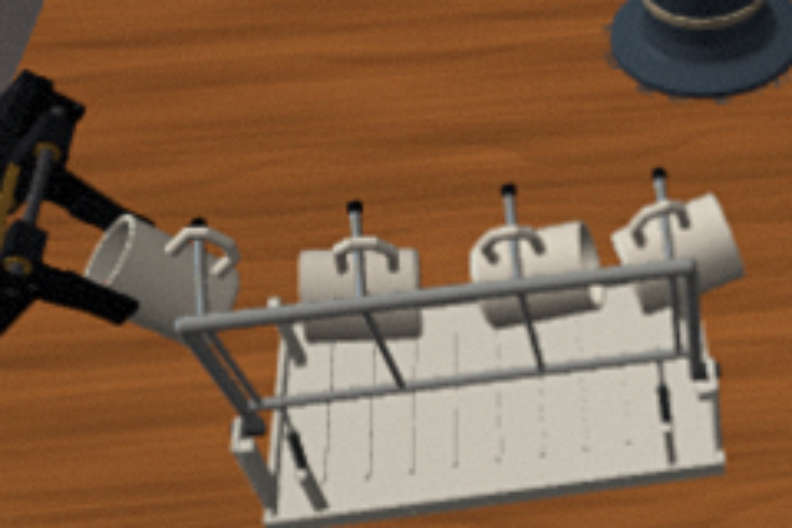

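Hook 1 is through the handle (tip at crop 198,222), and the other three mugs hang quietly. Release and retreat.

jog_arm(targets=[[0, -0.05, 0, 0.06, 0, 0, 0], [0, -0.1, 0, 0.12, 0, 0, 0], [0, -0.1, 0, 0.12, 0, 0, 0], [0.8, -0.1, 0, 0.12, 0, 0, 0], [0.85, -0.1, 0, 0.12, 0, 0, 0], [1, -0.1, 0, 0.12, 0, 0, 0], [1, -0.1, 0, 0.12, 0, 0, 0], [1, -0.1, 0, 0.12, 0, 0, 0], [1, -0.1, 0, 0.12, 0, 0, 0], [1, -0.1, 0, 0.12, 0, 0, 0], [1, -0.1, 0, 0.12, 0, 0, 0]])

```text
clock: 33.62
tcp_pos: [0.5417, -0.4197, 0.2457]
tool_rot: [0.647, 0.682, 0.236, -0.248]
ft_force: [0.4, 0.6, 0.7]
finger_gap: 0.0869
grip_force: 0.0
```

jog_arm(targets=[[1, 0, 0, -0.7, 0, 0, 0], [1, 0, 0, -2, 0, 0, 0], [1, 0, 0, -3.2, 0, 0, 0], [1, 0, 0, -4.5, 0, 0, 0], [1, 0, 0, -4.5, 0, 0, 0], [1, 0, 0, -4.5, 0, 0, 0], [1, 0, 0, -4.5, 0, 0, 0], [1, 0, 0, -4.5, 0, 0, 0], [1, 0, 0, -4.5, 0, 0, 0], [1, 0, 0, -4.5, 0, 0, 0], [1, 0, 0, -4.5, 0, 0, 0], [1, 0, 0, -4.5, 0, 0, 0]])

```text
clock: 34.62
tcp_pos: [0.5433, -0.4866, 0.3276]
tool_rot: [0.648, 0.682, 0.236, -0.244]
ft_force: [-0.6, -0.3, 0.5]
finger_gap: 0.087
grip_force: 0.0
```

jog_arm(targets=[[1, 0, 0, 0, 0, 0, 0], [1, 0, 0, 0, 0, 0, 0], [1, 0, 0, 0, 0, 0, 0], [1, 0, 0, 0, 0, 0, 0], [1, 0, 0, 0, 0, 0, 0], [1, 0, 0, 0, 0, 0, 0], [1, 0, 0, 0, 0, 0, 0], [1, 0, 0, 0, 0, 0, 0], [1, 0, 0, 0, 0, 0, 0], [1, 0, 0, 0, 0, 0, 0], [1, 0, 0, 0, 0, 0, 0], [1, 0, 0, 0, 0, 0, 0]])

```text
clock: 35.62
tcp_pos: [0.5433, -0.4869, 0.3277]
tool_rot: [0.648, 0.682, 0.236, -0.244]
ft_force: [-0.5, 0.5, 0.4]
finger_gap: 0.0869
grip_force: 0.0
```

jog_arm(targets=[[1, 0, 0, 0, 0, 0, 0], [1, 0, 0, 0, 0, 0, 0], [1, 0, 0, 0, 0, 0, 0], [1, 0, 0, 0, 0, 0, 0], [1, 0, 0, 0, 0, 0, 0], [1, 0, 0, 0, 0, 0, 0], [1, 0, 0, 0, 0, 0, 0], [1, 0, 0, 0, 0, 0, 0], [1, 0, 0, 0, 0, 0, 0], [1, 0, 0, 0, 0, 0, 0], [1, 0, 0, 0, 0, 0, 0], [1, 0, 0, 0, 0, 0, 0]])

```text
clock: 36.62
tcp_pos: [0.5433, -0.4869, 0.3277]
tool_rot: [0.648, 0.682, 0.236, -0.244]
ft_force: [0.2, -0.2, 0.1]
finger_gap: 0.0869
grip_force: 0.0
```

Run:
```python
from h import *
s=ctrl.observe();print(s['clock'],s['tcp_pos'],s['ft_force'])
c=cap('scene'); cv2.imwrite('pics/s11.png',cv2.resize(c['pixels'][110:330,90:430],None,fx=2.3,fy=2.3))
for _ in range(6): d=cap('scene')
a=c['range_z'][110:220,100:320]; b=d['range_z'][110:220,100:320]
g=cv2.absdiff(c['pixels'],d['pixels'])[110:220,100:320].max(2); print('moved px',(g>40).sum())
P=cloud(d); print('rail z', np.percentile(P[140:190,130:300,2],99))
```

```text
36.6167 [ 0.54332779 -0.48686936  0.32766835] [ 0.16532005 -0.18750143  0.07764755]
moved px 0
rail z nan
```

View pics/s11.png

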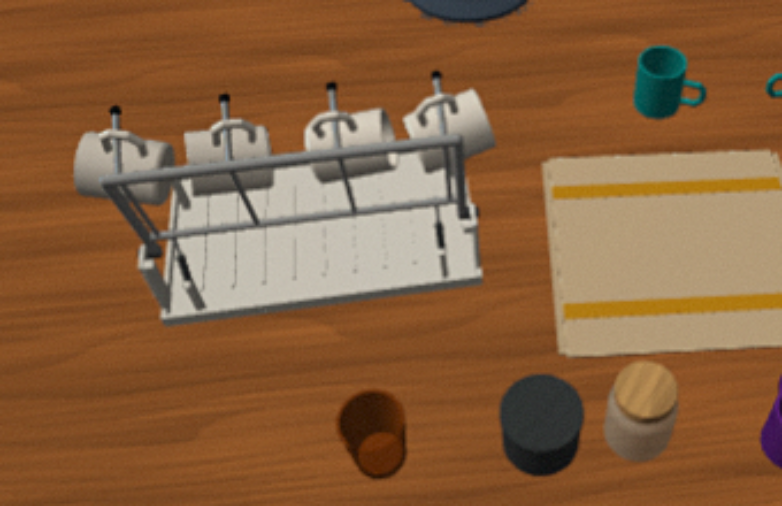

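All four mugs hang still on hooks 1–4 (at (117,160), (228,150), (345,140) and (445,125)). The stand is open, the mat is empty and the bystanders are where they were.

```bash
python3 -c "
from rig import ctrl
print(ctrl.close_job())"
```

```text
the job is handed in; nothing more can be done
None
```

The job is handed in: the stand is fully open, all four white mugs hang still, one to a hook, and the tumbler, candle tin, sugar jar and coloured mugs were left untouched.

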